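# Scan the battery cells and load the van's battery tray

### The arm

A 6-joint arm with a two-finger parallel gripper is mounted at the origin on the work surface. World frame = base frame: x ahead of the robot, y to its left, z up, the work surface at z = 0. Lengths are in m, angles in rad, forces in N, time in s.
With the tool pointing down it reaches from about 0.425 to 0.95 m from the base axis. Payload 3.5 kg.
Tool frame: the origin (TCP) lies midway between the tips of the shut fingers; the grasp point (between the pads) lies 19 mm behind it (r.tcp_to_grasp is the distance from the TCP to the grasp point, in m); z points along the fingers, y is the line along which they close (so a half turn about z gives the same grasp; the last joint's range is limited). The gripper opens to 85 mm and grips with 20 to 120 N. Pads are 22 mm wide; open, the fingers measure 114 mm over their backs; the gripper's body (76 mm by 85 mm) begins 54 mm behind the grasp point. The pads swing forward as they close: fully open they stand 13 mm farther back than shut.
Start: joints at [1.08, 0.286, 1.577, -0, 1.279, -0.15], TCP at [0.226, 0.636, 0.231] pointing down, gripper open.
Joint ranges: [-2.77, 2.77], [-0.9, 2.22], [0.21, 2.48], [-1.53, 4.67], [0.24, 2.81], [-2.84, 2.84]. Speed limits (rad/s): [2.79, 2.79, 3.14, 3.14, 3.14, 3.14].

### API

Orientations are given as a 3x3 rotation matrix whose columns are the frame's x, y, z axes.
In Python, from rig import state, optics, job, r gives the robot as it stands.
- The arm moves only by the shell command python3 -m crank 'ROWS' [OPENING] [FORCE]. ROWS is JSON, a list of rows, each an object of numbers: "dx", "dy", "dz": the shift along the tool's x, y, z each as a share of 0.03 m, from -1 to 1; "wx", "wy", "wz": the turn, a rotation vector about the tool's x, y, z each as a share of 8 degrees, from -1 to 1. In form: [{"dx": .., "dy": .., "dz": .., "wx": .., "wy": .., "wz": ..}, ...]. A call has 1 to 20 rows; each row shifts and turns the commanded pose from where the row before left it, along the tool's axes as they then stand; what a row does not reach is not made up. A row lasts 1/10 s, in which the tool goes at most 50 mm and 8.59 degrees, less where a joint would pass 70% of its speed; a pose out of reach is approached as far as the arm can. A call with a number of a shift or a turn outside -1 to 1 is refused whole. A call with a gripper value outside its range is refused whole. OPENING is the opening, from -1 (shut) to 1 (fully open), set as the call begins (- or left out, the last holds). The fingers move at their own pace and stop on an object; FORCE is the grip in N (left out, the last holds). Time passes only in rows, so rows that do not move let the fingers close. It gives the time, the measured TCP pose, the force, the opening and the grip force at its end, in the units of the state.
- state(): the state, without advancing time (a new reading comes with each control period).
- optics.camera(name): name is "side" or "top" or "wrist"; returns the picture (384x512x3 uint8, red, green, blue); there is no depth.
- optics.get_calibration(name): a dict with "vertical_fov" (degrees; the focal length in pixels is half the picture's height over the tangent of half this angle, whatever the lens; pixels are square), "cx", "cy" (the principal point, pixels), "dist" ([k1, k2, p1, p2, k3] as OpenCV has them; the pictures are not rectified), "view" (4x4, takes a point from world to camera coordinates). Camera axes: x right, y down, z forward; pixel columns grow to the right and rows downward; lengths in m; the calibration is good to about 2 mm. A picture is of the moment at which its call begins: read the wrist's pose just before it. get_calibration takes no time and is no camera call; for the wrist camera it gives the pose at the moment of the call.
- job.sign_off(): hands the job in; it is judged then, once.
Trained networks look in the newest picture that a camera, given by its name, has taken for a name from the list of things; names that differ only in an ending like _2 or _b are one class to them, and where a whole thing is asked for, a point or a joint stands for the part that bears it (a point fixed in the world has none). Each returns a list of dicts, best first, with "conf" (0 to 1); they miss things now and then, are a little off and sometimes report something else, mostly with a low value. They report only what shows in the picture. A call takes as long as a camera call.
- optics.regions_of(camera, target): "region" (384x512 bool, what is visible of it) and "bbox" ([centre column, centre row, width, height] in pixels, round what is visible of it).
- optics.pinpoint(camera, target): "centre" ([column, row] in pixels: a listed point, or the origin of a listed thing).
The state is a dict: "time": time; "joint_pos": joint angles; "joint_vel": joint speeds; "joint_efforts": joint torques, N m; "tool_pos": TCP position; "tcp_rot": TCP orientation; "contact_force": force on the tool from outside, world axes, zero at the start; "ft_torque": the same for the moment, N m; "grip_width": opening from 0.0 (shut) to 1.0 (fully open); "finger_force": force on a finger pad.
Only numpy, scipy, OpenCV 4.12 (cv2) and the standard library are available. Lean on these libraries where they do the work, as an engineer would, in place of code of your own. Each camera call takes 0.05 s, during which the arm holds its last target. There are 200 camera calls.

### The job

Open a scan batch by squeezing the clamped scanner's trigger fully against its grip between the fingers and letting go. Then book in the battery cells standing on the right one at a time, the largest first: stand each on the bench in front of the scanner, label squarely facing the window, squeeze the trigger fully to read it and let go; every cell ends up standing in the plywood tray. With all of them in the tray, squeeze trigger and grip once more to close the batch and let go; never squeeze a cell with more than 100 N (50 N a finger), and leave the tape, fuse holder and terminal alone.

Things in the scene. Friction and masses are not known exactly. Their poses are not given: they have to be found in the camera images.
- scanner: Grey label scanner clamped on its side on a dark steel base that is fixed to the bench. Origin on the bench under the middle of its head. The head is 140 mm long (x), 50 mm wide (y), its top 69 mm above the bench. Own -x is the way it looks; own +y is the way its grip sticks out.
- window (a point): Centre of the scanner's window, on the head's front face, 42 mm above the bench. Same axes as the scanner: it looks along its own -x.
- grip: The scanner's fixed grip: a level black rubber bar with a grey cap, 22 mm (x) x 135 mm (y) x 28 mm high, its middle 42 mm above the bench. Origin at its root on the head, on the bar's centre line; the bar runs to 130 mm along +y from there. Same axes as the scanner.
- trigger (a joint): Sprung trigger of bare steel, a blade 8 mm thick, 70 mm long and 24 mm high in front of (-x side of) the grip at the same height, hinged on an upright pin beside the head. 0 = released, standing off the grip at 0.40 rad; 0.40 rad = fully squeezed, parallel to the grip with a 2 mm gap. About 2 to 9 N at the pad.
- trigger_pad (a point): Point on the trigger blade's centre line, 45 mm from its pin; it moves 18 mm towards the grip over the full squeeze. Over trigger and grip here: 50 mm released, 32 mm fully squeezed. Its x axis is parallel to the scanner's when released and turns with the trigger.
- squeeze (a point): Fixed point midway between the outer faces of grip and fully squeezed trigger, 42 mm above the bench, 45 mm along the trigger from its pin. From above, straddle both with the fingers wide open (the released trigger's front is 34 to 38 mm from this point) and close them about here along the scanner's x axis.
- tray: Open plywood battery tray fixed to the bench, outside 312 mm (own x) x 142 mm (own y) x 30 mm high, walls and floor 6 mm thick. Origin under its centre, on the bench.
- tape: Loose roll of black tape lying flat, 64 mm across, 19 mm high; a bystander beyond the cells.
- fuse_holder: Loose black fuse holder with a clear cover, 30 x 60 x 21 mm; a bystander at the near end of the tray.
- terminal: Loose brass battery terminal, 30 x 22 x 20 mm; a bystander beyond the scanner's grip.
- cell_a: The largest of the four possible battery cells (may be absent): upright black box on an aluminium base plate, 46 mm thick (own x), 68 mm wide (own y), 82 mm tall with its two brass terminals, about 550 g. Origin on its upright centre line, 50 mm above its underside. Own +x points out of the broad face with the white label.
- cell_a_label (a point): Centre of the 30 x 24 mm white label of cell_a, on its broad +x face, 23 mm from its middle plane and 42 mm above its underside (8 mm below the origin).
- cell_b: The second largest of the four possible battery cells (may be absent): upright black box on an aluminium base plate, 46 mm thick (own x), 62 mm wide (own y), 74 mm tall with its two brass terminals, about 450 g. Origin on its upright centre line, 50 mm above its underside. Own +x points out of the broad face with the white label.
- cell_b_label (a point): Centre of the 30 x 24 mm white label of cell_b, on its broad +x face, 23 mm from its middle plane and 42 mm above its underside (8 mm below the origin).
- cell_c: The third largest of the four possible battery cells (may be absent): upright black box on an aluminium base plate, 46 mm thick (own x), 56 mm wide (own y), 66 mm tall with its two brass terminals, about 360 g. Origin on its upright centre line, 50 mm above its underside. Own +x points out of the broad face with the white label.
- cell_c_label (a point): Centre of the 30 x 24 mm white label of cell_c, on its broad +x face, 23 mm from its middle plane and 42 mm above its underside (8 mm below the origin).
- cell_d: The smallest of the four possible battery cells (may be absent): upright black box on an aluminium base plate, 46 mm thick (own x), 50 mm wide (own y), 58 mm tall with its two brass terminals, about 280 g. Origin on its upright centre line, 50 mm above its underside. Own +x points out of the broad face with the white label.
- cell_d_label (a point): Centre of the 30 x 24 mm white label of cell_d, on its broad +x face, 23 mm from its middle plane and 42 mm above its underside (8 mm below the origin).

How it is judged:
By the outcome, as a careful person would: the job done as asked, in the order asked, and still so for the second after the job is handed in, with the robot touching nothing.
Of cell_a, cell_b, cell_c, cell_d only 2 to 3 are there at a start; the rules pass over those that are not, and their reading is None.
At some moment in a run one of cell_a, cell_b, cell_c, cell_d may be knocked a few centimetres aside while the robot is not near it.
It also fails if it takes over 210 s, if anything falls off the work surface, if the arm or the gripper's body presses on something with over 40 N, if the wrist force passes 120 N, or if a joint passes its speed limit or range.

## Working session

There is one attempt and no reset: what is moved stays moved. The work goes in short steps, Python scripts to look and compute and a shell command to move; the robot and the scene stay as the last step left them, time stands still between calls to the robot, and variables do not carry over. Pictures are saved under pics/ and viewed, at most 14 in all, crops included, and the job is handed in when it is done.

```bash
ls; mkdir -p pics; python3 - <<'E'
from rig import state, optics, job, r
import cv2,numpy as np
s=state();print(s['time'],s['tool_pos'],s['tcp_rot'],s['grip_width'],r.tcp_to_grasp)
for c in ['top','side']:
    im=optics.camera(c);cv2.imwrite(f'pics/{c}0.png',im[...,::-1])
    k=optics.get_calibration(c);print(c,k)
    for n in ['window','squeeze','trigger_pad','grip','tray','scanner','cell_a','cell_b','cell_a_label','tape','fuse_holder','terminal']:
        print(n,[(round(d['conf'],2),np.round(d['centre']).tolist()) for d in optics.pinpoint(c,n)][:5])
E
```

```text
pics
0.0 [0.22527354 0.63559256 0.22992765] [[-9.42488637e-01  3.34236297e-01 -1.12518180e-03]
 [ 3.34238007e-01  9.42486313e-01 -2.12253017e-03]
 [ 3.51041821e-04 -2.37653909e-03 -9.99997114e-01]] 0.9968537129015301 0.0187
top {'vertical_fov': 42.56058001204594, 'cx': 249.90436193210854, 'cy': 198.3081913198923, 'dist': array([-0.19000985,  0.        ,  0.        ,  0.        ,  0.        ]), 'view': array([[-1.66788686e-04, -9.99937210e-01, -1.12048509e-02,
        -1.09856345e-02],
       [-9.90259806e-01,  1.72522519e-03, -1.39221195e-01,
         5.69653330e-01],
       [ 1.39231784e-01,  1.10724929e-02, -9.90197915e-01,
         1.12048442e+00],
       [ 0.00000000e+00,  0.00000000e+00,  0.00000000e+00,
         1.00000000e+00]])}
window [(0.68, [258.0, 204.0])]
squeeze [(0.94, [223.0, 169.0])]
trigger_pad [(0.74, [221.0, 180.0])]
grip [(0.7, [238.0, 166.0]), (0.59, [331.0, 191.0])]
tray [(0.95, [113.0, 233.0])]
scanner [(0.84, [256.0, 183.0])]
cell_a [(0.9, [332.0, 205.0]), (0.73, [331.0, 262.0])]
cell_b [(0.9, [332.0, 205.0]), (0.73, [331.0, 262.0])]
cell_a_label []
tape [(0.
[... 384 characters left out ...]
277024, -0.68031471,  0.06021014],
       [ 0.01747226, -0.68009576, -0.73291505,  1.19508799],
       [ 0.        ,  0.        ,  0.        ,  1.        ]])}
window [(0.95, [267.0, 192.0])]
squeeze [(0.79, [229.0, 216.0]), (0.56, [332.0, 262.0])]
trigger_pad [(0.74, [240.0, 217.0])]
grip [(0.58, [227.0, 204.0])]
tray [(0.85, [288.0, 331.0]), (0.49, [241.0, 206.0])]
scanner [(0.97, [241.0, 204.0]), (0.69, [332.0, 264.0])]
cell_a [(0.86, [264.0, 139.0]), (0.75, [266.0, 191.0]), (0.6, [311.0, 146.0])]
cell_b [(0.86, [264.0, 139.0]), (0.75, [266.0, 191.0]), (0.6, [311.0, 146.0])]
cell_a_label []
tape [(0.86, [226.0, 136.0])]
fuse_holder [(0.91, [331.0, 265.0])]
terminal [(0.55, [184.0, 264.0])]
```

```bash
python3 - <<'E'
import cv2
for c in ['top','side']:
    im=cv2.imread(f'pics/{c}0.png')
    b=im[110:300,50:430] if c=='top' else im[90:390,120:420]
    cv2.imwrite(f'pics/{c}0c.png',cv2.resize(b,None,fx=2,fy=2,interpolation=cv2.INTER_CUBIC))
E
```

```text
(no output)
```

View pics/top0c.png

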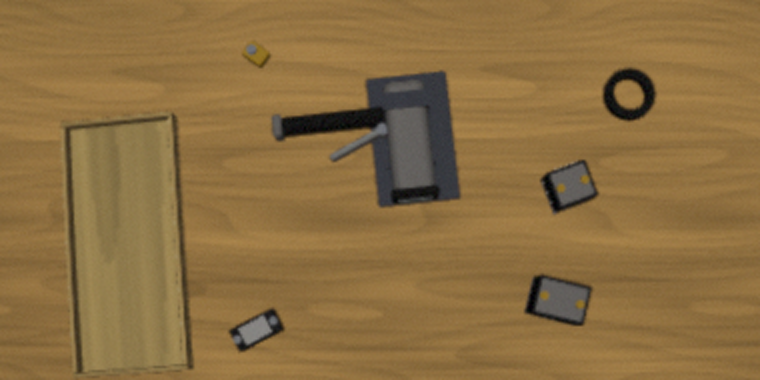

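View pics/side0c.png

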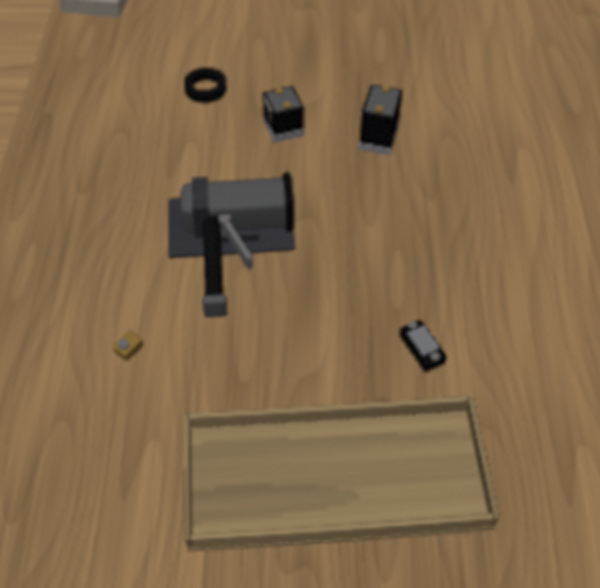

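The scanner looks toward the robot (-x). The grip and trigger stick out to +y, with the terminal at top-crop px 256,53. The tray is on the left and the fuse holder at 257,330. Two cells stand on the right, at 570,187 and 560,300, with the tape behind them. I can't see any labels yet.

```bash
cat > h.py <<'E'
from rig import state, optics, job, r
import cv2,numpy as np
def cal(c):
    k=optics.get_calibration(c);f=192/np.tan(np.radians(k['vertical_fov']/2))
    return np.array([[f,0,k['cx']],[0,f,k['cy']],[0,0,1.]]),k['dist'],np.array(k['view'])
def ray(c,p,K=None):
    K,d,V=K or cal(c)
    u=cv2.undistortPoints(np.array(p,float).reshape(1,1,2),K,d)[0,0]
    R=V[:3,:3];return -R.T@V[:3,3],R.T@np.array([u[0],u[1],1.])
def onz(c,p,z,K=None):
    o,d=ray(c,p,K);return o+d*(z-o[2])/d[2]
def tri(rays):
    A=0;b=0
    for o,d in rays:
        d=d/np.linalg.norm(d);P=np.eye(3)-np.outer(d,d);A=A+P;b=b+P@o
    x=np.linalg.solve(A,b);return x,[float(np.linalg.norm((np.eye(3)-np.outer(d,d)/(d@d))@(x-o))) for o,d in rays]
def proj(c,X,K=None):
    K,d,V=K or cal(c);rv=cv2.Rodrigues(V[:3,:3])[0]
    return cv2.projectPoints(np.array(X,float).reshape(-1,1,3),rv,V[:3,3],K,d)[0][:,0]
def pin(c,n):
    return [(round(d['conf'],2),np.array(d['centre'])) for d in optics.pinpoint(c,n)]
E
python3 - <<'E'
from h import *
T={'window':([258,204],[267,192],.042),'squeeze':([223,169],[229,216],.042),'tp':([221,180],[240,217],.042),'tray':([113,233],[288,331],0),'scanner':([256,183],[241,204],0),'grip':([238,166],[227,204],.042)}
for n,(a,b,z) in T.items():
    print(n,onz('top',a,z).round(3),onz('side',b,z).round(3),tri([ray('top',a),ray('side',b)])[0].round(3))
# tray rim outer corners (full px) z=.03
for c,pts in {'top':[(81,174),(137,167),(146,294),(88,297)],'side':[(214,299),(355,291),(367,352),(214,363)]}.items():
    for p in pts: print(c,p,onz(c,p,.03).round(3))
for n,p in {'termi':(178,137),'fuse':(178,275),'tape':(364,157)}.items(): print(n,onz('top',p,.015).round(3))
# cell tops corners from crop px (lid)
for q in [(543,180),(585,161),(596,193),(556,211),(538,277),(591,289),(583,324),(530,312)]:
    p=(50+q[0]/2,110+q[1]/2);print(q,onz('top',p,.065).round(3))
K=cal('wrist');V=K[2];s=state()
o=-V[:3,:3].T@V[:3,3];R=s['tcp_rot'];print('cam in tcp',(R.T@(o-s['tool_pos'])).round(3));print((R.T@V[:3,:3].T).round(3),K[0])
E
```

```text
window [ 0.556 -0.031  0.042] [ 0.541 -0.028  0.042] [ 0.548 -0.03   0.042]
squeeze [0.64  0.052 0.042] [0.631 0.052 0.042] [0.635 0.053 0.043]
tp [0.613 0.057 0.042] [0.604 0.055 0.042] [0.608 0.057 0.046]
tray [0.49  0.325 0.   ] [0.491 0.328 0.   ] [ 0.49   0.326 -0.003]
scanner [ 0.613 -0.026  0.   ] [ 0.607 -0.023  0.   ] [ 0.61  -0.026 -0.002]
grip [0.647 0.017 0.042] [0.638 0.014 0.042] [0.642 0.017 0.046]
top (81, 174) [0.632 0.404 0.03 ]
top (137, 167) [0.648 0.263 0.03 ]
top (146, 294) [0.344 0.233 0.03 ]
top (88, 297) [0.334 0.375 0.03 ]
side (214, 299) [0.648 0.272 0.03 ]
side (355, 291) [0.347 0.247 0.03 ]
side (367, 352) [0.336 0.387 0.03 ]
side (214, 363) [0.636 0.415 0.03 ]
termi [0.726 0.166 0.015]
fuse [0.389 0.16  0.015]
tape [ 0.675 -0.291  0.015]
(543, 180) [ 0.562 -0.177  0.065]
(585, 161) [ 0.584 -0.226  0.065]
(596, 193) [ 0.547 -0.238  0.065]
(556, 211) [ 0.526 -0.191  0.065]
(538, 277) [ 0.45  -0.169  0.065]
(591, 289) [ 0.436 -0.23   0.065]
(583, 324) [ 0.396 -0.22   0.065]
(530, 312) [ 0.411 -0.16   0.065]
cam in tcp [ 0.073 -0.001 -0.143]
[[ 0.001 -0.958 -0.287]
 [ 1.     0.     0.002]
 [-0.001 -0.287  0.958]] [[336.74287786   0.         252.64953317]
 [  0.         336.74287786 196.58313453]
 [  0.           0.           1.        ]]
```

```bash
cat >> h.py <<'E'
def plan(p,ang=None,show=True):
    """units to go: first yaw wz so tool y points at ang(deg), levelled, then dx,dy,dz"""
    s=state();R=s['tcp_rot'];a=np.degrees(np.arctan2(R[1,1],R[0,1]))
    if ang is None: ang=a
    da=(ang-a+180)%360-180
    t=np.radians(ang);y=np.array([np.cos(t),np.sin(t),0]);x=np.array([-y[1],y[0],0])
    d=np.array(p)-s['tool_pos']
    tilt=np.degrees(R[:,2][:2]);print('t %.1f pos %s yang %.2f tilt(wx~%.2f wy~%.2f deg)'%(s['time'],s['tool_pos'].round(4),a,R[:,2]@[0,0,0],0),'z-axis',R[:,2].round(3),'j6 %.2f'%s['joint_pos'][5])
    print('wz %.2f  then dx %.2f dy %.2f dz %.2f'%(-da/8,d@x/.03,d@y/.03,-d[2]/.03))
E
python3 -m crank '[{"wz":1},{"wz":1},{"wz":1},{"wz":1},{"wz":1},{"wz":1},{"wz":1},{"wz":1}]' 1 && python3 -m crank '[{"dx":-1,"dy":0.56},{"dx":-1,"dy":0.56},{"dx":-1,"dy":0.56},{"dx":-1,"dy":0.56},{"dx":-1,"dy":0.56},{"dx":-1,"dy":0.56},{"dx":-1,"dy":0.56},{"dx":-1,"dy":0.56},{"dx":-1,"dy":0.56},{"dx":-1,"dy":0.56},{"dx":-1,"dy":0.56},{"dx":-1,"dy":0.56},{"dx":-1,"dy":0.56},{"dx":-1,"dy":0.56},{"dx":-1,"dy":0.56},{"dx":-1,"dy":0.56},{"dx":-1,"dy":0.56},{"dx":-1,"dy":0.56},{"dx":-1,"dy":0.5},{"dz":1}]' 1
python3 - <<'E'
from h import *
im=optics.camera('wrist');cv2.imwrite('pics/w1.png',im[...,::-1]);K=cal('wrist')
for n,z in [('window',.042),('squeeze',.042),('trigger_pad',.042),('scanner',0),('grip',.042)]:
    for cf,p in pin('wrist',n): print(n,cf,p.round(1),onz('wrist',p,z,K).round(4))
plan([.635,.053,.2],6)
E
```

```text
t 1.6 pos [0.2256 0.6362 0.2313] yang 70.47 tilt(wx~0.00 wy~0.00 deg) z-axis [-0. -0. -1.] j6 -0.15
wz 8.06  then dx -20.76 dy 11.54 dz 1.04invalid input
```

View pics/w1.png

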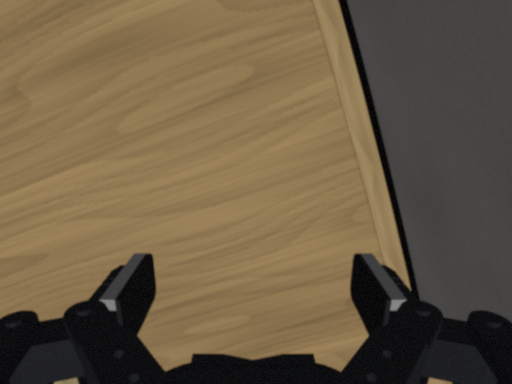

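The picture shows only bench and bench edge, so the move was refused. Each row probably needs all six keys.

```bash
python3 -m crank '[{"dx":0,"dy":0,"dz":0,"wx":0,"wy":0,"wz":1},{"dx":0,"dy":0,"dz":0,"wx":0,"wy":0,"wz":1},{"dx":0,"dy":0,"dz":0,"wx":0,"wy":0,"wz":1},{"dx":0,"dy":0,"dz":0,"wx":0,"wy":0,"wz":1},{"dx":0,"dy":0,"dz":0,"wx":0,"wy":0,"wz":1},{"dx":0,"dy":0,"dz":0,"wx":0,"wy":0,"wz":1},{"dx":0,"dy":0,"dz":0,"wx":0,"wy":0,"wz":1},{"dx":0,"dy":0,"dz":0,"wx":0,"wy":0,"wz":1}]' 1 60
```

```text
time: 2.4
tool_pos: [0.2256, 0.6362, 0.2313]
tcp_rot: [[-0.107, 0.994, -0.0], [0.994, 0.107, -0.0], [-0.0, -0.0, -1.0]]
contact_force: [-0.1, -0.5, 0.1]
grip_width: 0.996
finger_force: 0.0
```

```bash
python3 -m crank '[{"dx":-1,"dy":0.56,"dz":0,"wx":0,"wy":0,"wz":0},{"dx":-1,"dy":0.56,"dz":0,"wx":0,"wy":0,"wz":0},{"dx":-1,"dy":0.56,"dz":0,"wx":0,"wy":0,"wz":0},{"dx":-1,"dy":0.56,"dz":0,"wx":0,"wy":0,"wz":0},{"dx":-1,"dy":0.56,"dz":0,"wx":0,"wy":0,"wz":0},{"dx":-1,"dy":0.56,"dz":0,"wx":0,"wy":0,"wz":0},{"dx":-1,"dy":0.56,"dz":0,"wx":0,"wy":0,"wz":0},{"dx":-1,"dy":0.56,"dz":0,"wx":0,"wy":0,"wz":0},{"dx":-1,"dy":0.56,"dz":0,"wx":0,"wy":0,"wz":0},{"dx":-1,"dy":0.56,"dz":0,"wx":0,"wy":0,"wz":0},{"dx":-1,"dy":0.56,"dz":0,"wx":0,"wy":0,"wz":0},{"dx":-1,"dy":0.56,"dz":0,"wx":0,"wy":0,"wz":0},{"dx":-1,"dy":0.56,"dz":0,"wx":0,"wy":0,"wz":0},{"dx":-1,"dy":0.56,"dz":0,"wx":0,"wy":0,"wz":0},{"dx":-1,"dy":0.56,"dz":0,"wx":0,"wy":0,"wz":0},{"dx":-1,"dy":0.56,"dz":0,"wx":0,"wy":0,"wz":0},{"dx":-1,"dy":0.56,"dz":0,"wx":0,"wy":0,"wz":0},{"dx":-1,"dy":0.56,"dz":0,"wx":0,"wy":0,"wz":0},{"dx":-1,"dy":0.56,"dz":0,"wx":0,"wy":0,"wz":0},{"dx":0,"dy":0,"dz":1,"wx":0,"wy":0,"wz":0}]'
python3 - <<'E'
from h import *
im=optics.camera('wrist');cv2.imwrite('pics/w2.png',im[...,::-1]);K=cal('wrist')
for n,z in [('window',.042),('squeeze',.042),('trigger_pad',.042),('scanner',0),('grip',.042)]:
    for cf,p in pin('wrist',n): print(n,cf,p.round(1),onz('wrist',p,z,K).round(4))
plan([.635,.053,.2],6)
E
```

```text
time: 4.4
tool_pos: [0.6123, 0.1023, 0.2065]
tcp_rot: [[-0.109, 0.994, 0.012], [0.994, 0.109, -0.001], [-0.002, 0.012, -1.0]]
contact_force: [0.4, 0.9, -0.6]
grip_width: 0.999
finger_force: 0.0
window 0.9 [174.  287.9] [ 0.5388 -0.0182  0.042 ]
squeeze 0.72 [265.8 224.2] [0.6229 0.0611 0.042 ]
trigger_pad 0.93 [237.1 227.9] [0.5963 0.0543 0.042 ]
scanner 0.85 [237.1 272.5] [ 0.6012 -0.0168  0.    ]
grip 0.9 [272.  270.3] [0.635  0.0131 0.042 ]
t 4.7 pos [0.6072 0.1064 0.2026] yang 6.53 tilt(wx~0.00 wy~0.00 deg) z-axis [ 0.001  0.    -1.   ] j6 -0.10
wz 0.07  then dx -1.87 dy 0.74 dz 0.09
```

View pics/w2.png

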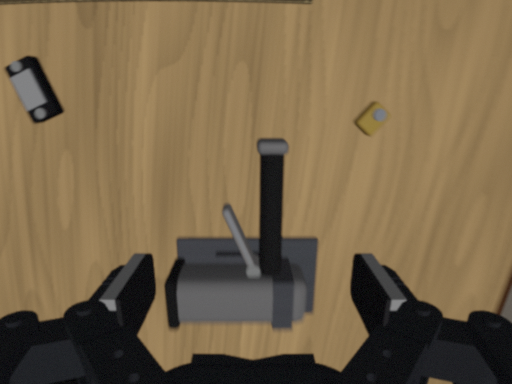

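Wrist view: scanner below the fingers, its grip vertical in the image (column ~272), so it lies parallel to tool x and the scanner yaw is about 6.5°. I'll take it again with the arm settled, above the squeeze point.

```bash
python3 -m crank '[{"dx":-0.9,"dy":0.4,"dz":0,"wx":0,"wy":0,"wz":0},{"dx":-0.9,"dy":0.3,"dz":0,"wx":0,"wy":0,"wz":0},{"dx":0,"dy":0,"dz":0,"wx":0,"wy":0,"wz":0},{"dx":0,"dy":0,"dz":0,"wx":0,"wy":0,"wz":0},{"dx":0,"dy":0,"dz":0,"wx":0,"wy":0,"wz":0},{"dx":0,"dy":0,"dz":0,"wx":0,"wy":0,"wz":0}]'
python3 - <<'E'
from h import *
K=cal('wrist')
im=optics.camera('wrist');cv2.imwrite('pics/w3.png',im[...,::-1])
for n,z in [('window',.042),('squeeze',.042),('trigger_pad',.042),('scanner',0),('grip',.042)]:
    for cf,p in pin('wrist',n): print(n,cf,p.round(1),onz('wrist',p,z,K).round(4))
# grip edges: dark bar columns per row
g=cv2.cvtColor(im,cv2.COLOR_RGB2GRAY).astype(int)
for nm in ['grip']:
  for d in optics.regions_of('wrist',nm)[:2]:
    m=d['region'];print(nm,d['conf'],d['bbox'])
    for row in range(0,384,12):
        c=np.where(m[row])[0]
        if len(c): print(row,c.min(),c.max(),onz('wrist',((c.min()+c.max())/2,row),.056,K).round(4)[:2])
plan([.635,.053,.2],6.5)
E
```

```text
time: 5.3
tool_pos: [0.6336, 0.0556, 0.2017]
tcp_rot: [[-0.114, 0.993, 0.0], [0.993, 0.114, 0.0], [0.0, 0.0, -1.0]]
contact_force: [0.5, -0.3, -0.6]
grip_width: 0.998
finger_force: 0.0
window 0.58 [152.4 250.1] [ 0.5428 -0.0289  0.042 ]
squeeze 0.94 [251.2 181.9] [0.6323 0.0514 0.042 ]
trigger_pad 0.57 [220.4 178.2] [0.6036 0.0517 0.042 ]
scanner 0.6 [222.3 235.6] [ 0.6086 -0.0236  0.    ]
grip 0.73 [257.1 230.8] [0.6436 0.0036 0.042 ]
grip 0.77 [258.7, 158.8, 32.6, 149.5]
84 245 255 [0.6216 0.137 ]
96 242 274 [0.6292 0.1283]
108 244 271 [0.63   0.1187]
120 244 270 [0.6307 0.1088]
132 245 270 [0.6323 0.0989]
144 245 269 [0.6331 0.0888]
156 244 270 [0.6343 0.0784]
168 245 269 [0.6356 0.0679]
180 245 268 [0.6364 0.0572]
192 245 268 [0.6377 0.0463]
204 245 268 [0.639  0.0351]
216 245 268 [0.6404 0.0237]
228 246 267 [0.6418 0.012 ]
t 5.7 pos [0.6339 0.0547 0.2013] yang 6.49 tilt(wx~0.00 wy~0.00 deg) z-axis [-0.  0. -1.] j6 -0.19
wz -0.00  then dx -0.06 dy 0.03 dz 0.04
```

```bash
python3 -m crank '[{"dx":-0.1,"dy":-0.16,"dz":0.6,"wx":0,"wy":0,"wz":0},{"dx":0,"dy":0,"dz":0.9,"wx":0,"wy":0,"wz":0},{"dx":0,"dy":0,"dz":0.9,"wx":0,"wy":0,"wz":0},{"dx":0,"dy":0,"dz":0.9,"wx":0,"wy":0,"wz":0},{"dx":0,"dy":0,"dz":0.7,"wx":0,"wy":0,"wz":0},{"dx":0,"dy":0,"dz":0.5,"wx":0,"wy":0,"wz":0},{"dx":0,"dy":0,"dz":0.4,"wx":0,"wy":0,"wz":0},{"dx":0,"dy":0,"dz":0.4,"wx":0,"wy":0,"wz":0},{"dx":0,"dy":0,"dz":0.3,"wx":0,"wy":0,"wz":0},{"dx":0,"dy":0,"dz":0.3,"wx":0,"wy":0,"wz":0},{"dx":0,"dy":0,"dz":0,"wx":0,"wy":0,"wz":0},{"dx":0,"dy":0,"dz":0,"wx":0,"wy":0,"wz":0},{"dx":0,"dy":0,"dz":0,"wx":0,"wy":0,"wz":0}]'
python3 -c "
from h import *
plan([.632,.0515,.023],6.4)"
```

```text
time: 6.95
tool_pos: [0.6302, 0.0509, 0.0251]
tcp_rot: [[-0.113, 0.994, 0.001], [0.994, 0.113, -0.0], [-0.0, 0.001, -1.0]]
contact_force: [0.1, 0.1, 0.6]
grip_width: 0.996
finger_force: 0.0
t 7.0 pos [0.6302 0.0509 0.0251] yang 6.47 tilt(wx~0.00 wy~0.00 deg) z-axis [ 0.001 -0.    -1.   ] j6 -0.19
wz 0.01  then dx 0.01 dy 0.06 dz 0.07
```

```bash
python3 -m crank '[{"dx":0,"dy":0.06,"dz":0.07,"wx":0,"wy":0,"wz":0},{"dx":0,"dy":0,"dz":0,"wx":0,"wy":0,"wz":0},{"dx":0,"dy":0,"dz":0,"wx":0,"wy":0,"wz":0},{"dx":0,"dy":0,"dz":0,"wx":0,"wy":0,"wz":0},{"dx":0,"dy":0,"dz":0,"wx":0,"wy":0,"wz":0},{"dx":0,"dy":0,"dz":0,"wx":0,"wy":0,"wz":0},{"dx":0,"dy":0,"dz":0,"wx":0,"wy":0,"wz":0},{"dx":0,"dy":0,"dz":0,"wx":0,"wy":0,"wz":0},{"dx":0,"dy":0,"dz":0,"wx":0,"wy":0,"wz":0},{"dx":0,"dy":0,"dz":0,"wx":0,"wy":0,"wz":0},{"dx":0,"dy":0,"dz":0,"wx":0,"wy":0,"wz":0},{"dx":0,"dy":0,"dz":0,"wx":0,"wy":0,"wz":0},{"dx":0,"dy":0,"dz":0,"wx":0,"wy":0,"wz":0},{"dx":0,"dy":0,"dz":0,"wx":0,"wy":0,"wz":0},{"dx":0,"dy":0,"dz":0,"wx":0,"wy":0,"wz":0}]' -1 50
```

```text
time: 8.45
tool_pos: [0.6333, 0.0519, 0.0227]
tcp_rot: [[-0.109, 0.994, 0.005], [0.994, 0.109, 0.002], [0.001, 0.005, -1.0]]
contact_force: [3.5, 2.4, -1.5]
grip_width: 0.355
finger_force: 54.4
```

```bash
python3 - <<'E'
from h import *
im=optics.camera('side');cv2.imwrite('pics/s1.png',cv2.resize(im[150:300,160:310],None,fx=4,fy=4,interpolation=cv2.INTER_CUBIC)[...,::-1])
E
python3 -m crank '[{"dx":0,"dy":0,"dz":0,"wx":0,"wy":0,"wz":0},{"dx":0,"dy":0,"dz":0,"wx":0,"wy":0,"wz":0},{"dx":0,"dy":0,"dz":0,"wx":0,"wy":0,"wz":0},{"dx":0,"dy":0,"dz":0,"wx":0,"wy":0,"wz":0},{"dx":0,"dy":0,"dz":0,"wx":0,"wy":0,"wz":0},{"dx":0,"dy":0,"dz":0,"wx":0,"wy":0,"wz":0},{"dx":0,"dy":0,"dz":0,"wx":0,"wy":0,"wz":0},{"dx":0,"dy":0,"dz":0,"wx":0,"wy":0,"wz":0},{"dx":0,"dy":-0.04,"dz":0,"wx":0,"wy":0,"wz":0},{"dx":0,"dy":0,"dz":0,"wx":0,"wy":0,"wz":0},{"dx":0,"dy":0,"dz":-0.5,"wx":0,"wy":0,"wz":0},{"dx":0,"dy":0,"dz":-0.5,"wx":0,"wy":0,"wz":0},{"dx":0,"dy":0,"dz":-1,"wx":0,"wy":0,"wz":0},{"dx":0,"dy":0,"dz":-1,"wx":0,"wy":0,"wz":0},{"dx":0,"dy":0,"dz":-1,"wx":0,"wy":0,"wz":0},{"dx":0,"dy":0,"dz":-1,"wx":0,"wy":0,"wz":0},{"dx":0,"dy":0,"dz":-1,"wx":0,"wy":0,"wz":0}]' 1
python3 -c "
from h import *
plan([.45,-.13,.23],6.4)"
```

```text
time: 10.2
tool_pos: [0.6304, 0.0511, 0.2057]
tcp_rot: [[-0.113, 0.994, 0.003], [0.994, 0.113, -0.0], [-0.001, 0.003, -1.0]]
contact_force: [0.3, 0.3, -0.2]
grip_width: 1.001
finger_force: 0.0
t 10.2 pos [0.6304 0.0511 0.2057] yang 6.48 tilt(wx~0.00 wy~0.00 deg) z-axis [ 0.003 -0.    -1.   ] j6 -0.19
wz 0.01  then dx -5.33 dy -6.65 dz -0.81
```

View pics/s1.png

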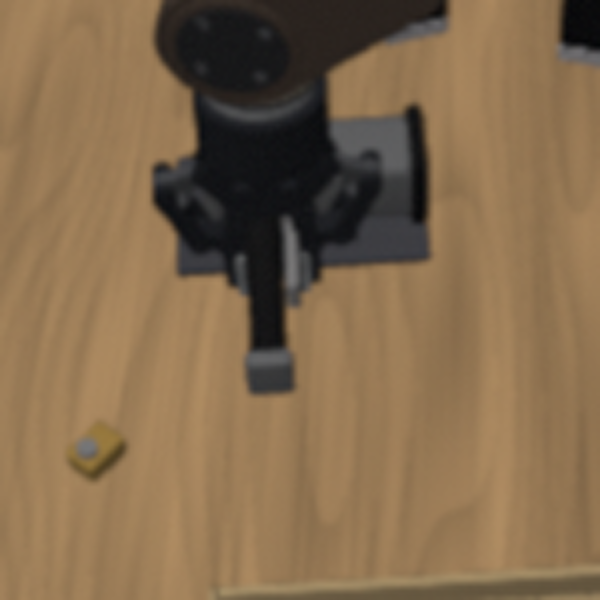

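Trigger parallel to the grip, so the squeeze was full. Next I look at the cells from the +x side for labels.

```bash
python3 -m crank '[{"dx":-1,"dy":0,"dz":0,"wx":0,"wy":0,"wz":0},{"dx":-1,"dy":0,"dz":0,"wx":0,"wy":0,"wz":0},{"dx":-1,"dy":0,"dz":0,"wx":0,"wy":0,"wz":0},{"dx":-1,"dy":0,"dz":0,"wx":0,"wy":0,"wz":0},{"dx":-1,"dy":0,"dz":0,"wx":0,"wy":0,"wz":0},{"dx":-1,"dy":0,"dz":0,"wx":0,"wy":0,"wz":0},{"dx":-1,"dy":0,"dz":0,"wx":0,"wy":0,"wz":0},{"dx":0,"dy":0,"dz":0,"wx":0,"wy":0,"wz":0},{"dx":0,"dy":0,"dz":0,"wx":0,"wy":0,"wz":0},{"dx":0,"dy":0,"dz":0,"wx":0,"wy":0,"wz":0},{"dx":0,"dy":0,"dz":0,"wx":0,"wy":0,"wz":0},{"dx":0,"dy":0,"dz":0,"wx":0,"wy":0,"wz":0}]'
python3 - <<'E'
from h import *
K=cal('wrist')
im=optics.camera('wrist');cv2.imwrite('pics/w4.png',im[...,::-1])
np.save('w4K.npy',np.array(K,dtype=object),allow_pickle=True)
for n,z in [('cell_a',.05),('cell_a_label',.042)]:
    for cf,p in pin('wrist',n): print(n,cf,p.round(1),onz('wrist',p,z,K).round(4))
E
```

```text
time: 11.4
tool_pos: [0.6538, -0.1565, 0.2025]
tcp_rot: [[-0.114, 0.993, 0.0], [0.993, 0.114, 0.0], [-0.0, 0.0, -1.0]]
contact_force: [-1.0, 0.4, 0.9]
grip_width: 1.0
finger_force: 0.0
cell_a 0.7 [149.4 228.1] [ 0.5615 -0.2147  0.05  ]
cell_a 0.69 [  8.6 193.5] [ 0.4251 -0.1959  0.05  ]
```

View pics/w4.png

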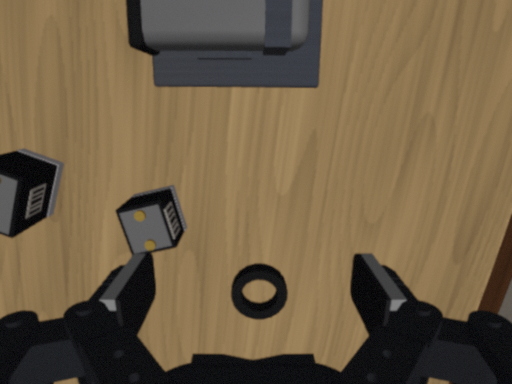

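Both cells' labels (white barcodes at px 38,200 and 175,220) are on their +x faces, so no turning over is needed. The near cell is the larger. Moving over it.

```bash
python3 -c "
from h import *
plan([.431,-.146,.2],-13.5)"
```

```text
t 11.6 pos [ 0.6538 -0.157   0.2022] yang 6.52 tilt(wx~0.00 wy~0.00 deg) z-axis [-0.  0. -1.] j6 -0.50
wz 2.50  then dx -1.38 dy -7.31 dz 0.07
```

```bash
python3 -m crank '[{"dx":0,"dy":0,"dz":0,"wx":0,"wy":0,"wz":0.9},{"dx":0,"dy":0,"dz":0,"wx":0,"wy":0,"wz":0.8},{"dx":0,"dy":0,"dz":0,"wx":0,"wy":0,"wz":0.8},{"dx":-0.2,"dy":-1,"dz":0,"wx":0,"wy":0,"wz":0},{"dx":-0.2,"dy":-1,"dz":0,"wx":0,"wy":0,"wz":0},{"dx":-0.2,"dy":-1,"dz":0,"wx":0,"wy":0,"wz":0},{"dx":-0.2,"dy":-1,"dz":0,"wx":0,"wy":0,"wz":0},{"dx":-0.2,"dy":-1,"dz":0,"wx":0,"wy":0,"wz":0},{"dx":-0.2,"dy":-1,"dz":0,"wx":0,"wy":0,"wz":0},{"dx":-0.2,"dy":-1,"dz":0,"wx":0,"wy":0,"wz":0},{"dx":0,"dy":-0.3,"dz":0,"wx":0,"wy":0,"wz":0},{"dx":0,"dy":0,"dz":0,"wx":0,"wy":0,"wz":0},{"dx":0,"dy":0,"dz":0,"wx":0,"wy":0,"wz":0},{"dx":0,"dy":0,"dz":0,"wx":0,"wy":0,"wz":0},{"dx":0,"dy":0,"dz":0,"wx":0,"wy":0,"wz":0},{"dx":0,"dy":0,"dz":0,"wx":0,"wy":0,"wz":0}]'
cat >> h.py <<'E'
def cellview(name):
    K=cal('wrist');im=optics.camera('wrist');cv2.imwrite(f'pics/{name}.png',im[...,::-1])
    for n,z in [('cell_a',.05),('cell_a_label',.042)]:
        for cf,p in pin('wrist',n): print(n,cf,p.round(1),onz('wrist',p,z,K).round(4))
    V=K[2];print('V=',V.round(5).tolist());np.save(f'{name}.npy',V)
    return im,K
E
python3 -c "
from h import *
cellview('w5');plan([.431,-.146,.2],-13.5)"
```

```text
time: 13.15
tool_pos: [0.4316, -0.1473, 0.2021]
tcp_rot: [[0.234, 0.972, -0.0], [0.972, -0.234, 0.0], [0.0, -0.0, -1.0]]
contact_force: [0.6, 0.7, -0.4]
grip_width: 0.999
finger_force: 0.0
cell_a 0.74 [258.6 229.3] [ 0.4255 -0.1954  0.05  ]
cell_a 0.62 [401.6 215. ] [ 0.5599 -0.2131  0.05  ]
V= [[0.97255, -0.23269, 0.00073, -0.45368], [-0.22328, -0.93232, 0.28449, -0.07054], [-0.06552, -0.27684, -0.95868, 0.33898], [0.0, 0.0, 0.0, 1.0]]
t 13.3 pos [ 0.4312 -0.1472  0.2021] yang -13.51 tilt(wx~0.00 wy~0.00 deg) z-axis [-0.  0. -1.] j6 -0.32
wz -0.00  then dx 0.04 dy -0.02 dz 0.07
```

View pics/w5.png

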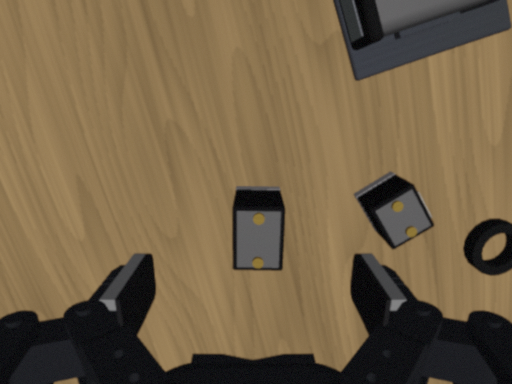

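The near cell is aligned with the tool: lid corners (234,210), (284,210), (282,270), (234,270), base edge at row 187. The second cell is at (397,210).

```bash
python3 - <<'E'
from h import *
K0=cal('wrist');V=np.load('w5.npy');K=(K0[0],K0[1],V)
f=lambda pts,z:[onz('wrist',p,z,K)[:2] for p in pts]
R=np.array([[np.cos(np.radians(-13.5)),np.sin(np.radians(-13.5))],[-np.sin(np.radians(-13.5)),np.cos(np.radians(-13.5))]])
for z in (.06,.07,.076):
    P=np.array(f([(234,210),(284,210),(282.5,269.5),(234,269.5)],z));print(z,P.mean(0).round(4),(R@(P[1]-P[0])).round(4),(R@(P[2]-P[1])).round(4),(R@(P[2]-P[3])).round(4))
b=np.array(f([(236.5,187),(281,187)],.002));print('base',b.round(4),(R@b.mean(0)).round(4), 'ctr+b', (R@np.array([.4255,-.1954])).round(4))
P=np.array(f([(375,207),(414,183.5),(433,221),(395,247)],.056));print(P.round(4),P.mean(0))
print([np.linalg.norm(P[i]-P[i-1]).round(4) for i in range(4)])
for i,j in [(0,1),(3,2)]:print(np.degrees(np.arctan2(*(P[j]-P[i])[::-1])))
for i,j in [(1,2),(0,3)]:print(np.degrees(np.arctan2(*(P[j]-P[i])[::-1])))
E
```

```text
0.06 [ 0.4237 -0.2023] [0.0448 0.    ] [ 0.0003 -0.0596] [ 0.046 -0.   ]
0.07 [ 0.4245 -0.198 ] [0.0432 0.    ] [ 0.0003 -0.0575] [ 0.0444 -0.    ]
0.076 [ 0.425  -0.1953] [0.0422 0.    ] [ 0.0003 -0.0563] [ 0.0434 -0.    ]
base [[ 0.4101 -0.1624]
 [ 0.4558 -0.1734]] [ 0.4602 -0.0622] ctr+b [ 0.4594 -0.0907]
[[ 0.5342 -0.1967]
 [ 0.572  -0.1829]
 [ 0.5864 -0.2235]
 [ 0.548  -0.2413]] [ 0.56018737 -0.21111552]
[np.float64(0.0467), np.float64(0.0402), np.float64(0.0431), np.float64(0.0423)]
20.033916006291477
24.831295697419023
-70.47227155094423
-72.81611750397886
```

```bash
python3 -m crank '[{"dx":-0.8,"dy":0.1,"dz":0,"wx":0,"wy":0,"wz":0},{"dx":-0.88,"dy":0.08,"dz":0,"wx":0,"wy":0,"wz":0},{"dx":0,"dy":0,"dz":0.9,"wx":0,"wy":0,"wz":0},{"dx":0,"dy":0,"dz":0.9,"wx":0,"wy":0,"wz":0},{"dx":0,"dy":0,"dz":0.9,"wx":0,"wy":0,"wz":0},{"dx":0,"dy":0,"dz":0.7,"wx":0,"wy":0,"wz":0},{"dx":0,"dy":0,"dz":0.6,"wx":0,"wy":0,"wz":0},{"dx":0,"dy":0,"dz":0.6,"wx":0,"wy":0,"wz":0},{"dx":0,"dy":0,"dz":0.5,"wx":0,"wy":0,"wz":0},{"dx":0,"dy":0,"dz":0.5,"wx":0,"wy":0,"wz":0},{"dx":0,"dy":0,"dz":0.3,"wx":0,"wy":0,"wz":0},{"dx":0,"dy":0,"dz":0,"wx":0,"wy":0,"wz":0},{"dx":0,"dy":0,"dz":0,"wx":0,"wy":0,"wz":0},{"dx":0,"dy":0,"dz":0,"wx":0,"wy":0,"wz":0}]' && python3 -m crank '[{"dx":0,"dy":0,"dz":0,"wx":0,"wy":0,"wz":0},{"dx":0,"dy":0,"dz":0,"wx":0,"wy":0,"wz":0},{"dx":0,"dy":0,"dz":0,"wx":0,"wy":0,"wz":0},{"dx":0,"dy":0,"dz":0,"wx":0,"wy":0,"wz":0},{"dx":0,"dy":0,"dz":0,"wx":0,"wy":0,"wz":0},{"dx":0,"dy":0,"dz":0,"wx":0,"wy":0,"wz":0},{"dx":0,"dy":0,"dz":0,"wx":0,"wy":0,"wz":0},{"dx":0,"dy":0,"dz":0,"wx":0,"wy":0,"wz":0},{"dx":0,"dy":0,"dz":0,"wx":0,"wy":0,"wz":0},{"dx":0,"dy":0,"dz":0,"wx":0,"wy":0,"wz":0}]' -1 30
```

```text
time: 14.7
tool_pos: [0.4252, -0.198, 0.0261]
tcp_rot: [[0.234, 0.972, 0.001], [0.972, -0.234, -0.001], [-0.001, 0.002, -1.0]]
contact_force: [0.4, -0.4, -0.4]
grip_width: 0.999
finger_force: 0.0
time: 15.7
tool_pos: [0.4247, -0.1977, 0.0257]
tcp_rot: [[0.234, 0.972, 0.0], [0.972, -0.234, -0.0], [-0.0, 0.0, -1.0]]
contact_force: [-1.0, 0.2, 5.7]
grip_width: 0.534
finger_force: 32.0
```

```bash
python3 -m crank '[{"dx":0,"dy":0,"dz":-0.4,"wx":0,"wy":0,"wz":0},{"dx":0,"dy":0,"dz":-0.6,"wx":0,"wy":0,"wz":0},{"dx":0,"dy":0,"dz":0,"wx":0,"wy":0,"wz":-0.5},{"dx":0,"dy":0,"dz":0,"wx":0,"wy":0,"wz":-0.5},{"dx":0,"dy":0,"dz":0,"wx":0,"wy":0,"wz":-0.5},{"dx":0,"dy":0,"dz":0,"wx":0,"wy":0,"wz":-0.5},{"dx":0,"dy":0,"dz":0,"wx":0,"wy":0,"wz":-0.49},{"dx":0.5,"dy":0.18,"dz":0,"wx":0,"wy":0,"wz":0},{"dx":0.6,"dy":0.2,"dz":0,"wx":0,"wy":0,"wz":0},{"dx":0.7,"dy":0.2,"dz":0,"wx":0,"wy":0,"wz":0},{"dx":0.7,"dy":0.3,"dz":0,"wx":0,"wy":0,"wz":0},{"dx":0.7,"dy":0.3,"dz":0,"wx":0,"wy":0,"wz":0},{"dx":0.7,"dy":0.2,"dz":0,"wx":0,"wy":0,"wz":0},{"dx":0.6,"dy":0.2,"dz":0,"wx":0,"wy":0,"wz":0},{"dx":0.59,"dy":0.19,"dz":0,"wx":0,"wy":0,"wz":0},{"dx":0,"dy":0,"dz":0,"wx":0,"wy":0,"wz":0},{"dx":0,"dy":0,"dz":0,"wx":0,"wy":0,"wz":0},{"dx":0,"dy":0,"dz":0,"wx":0,"wy":0,"wz":0},{"dx":0,"dy":0,"dz":0,"wx":0,"wy":0,"wz":0}]'
python3 -c "
from h import *
im=optics.camera('wrist');cv2.imwrite('pics/w6.png',im[...,::-1])
plan([.4604,-.0402,.0258],6.4)"
```

```text
time: 17.6
tool_pos: [0.4601, -0.0405, 0.0552]
tcp_rot: [[-0.11, 0.994, -0.0], [0.994, 0.11, -0.0], [-0.0, -0.0, -1.0]]
contact_force: [1.4, -0.5, -3.7]
grip_width: 0.533
finger_force: 32.0
t 17.6 pos [ 0.4602 -0.0404  0.0552] yang 6.33 tilt(wx~0.00 wy~0.00 deg) z-axis [-0. -0. -1.] j6 -0.42
wz -0.01  then dx 0.01 dy 0.01 dz 0.98
```

View pics/w6.png

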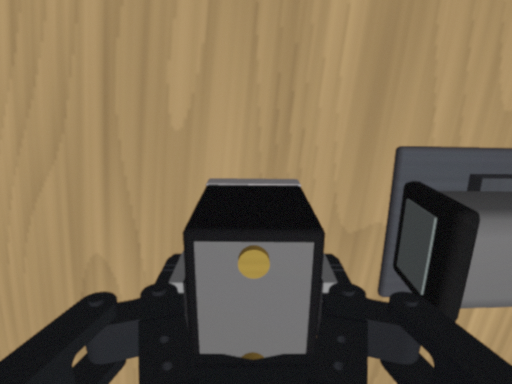

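The cell sits square in the fingers, and the window glass shows at about (418,243). I'll check the window's lateral position here before placing.

```bash
python3 -c "
from h import *
K=cal('wrist')
u=np.array([.9938,.1106]);v=np.array([-.1106,.9938])
im=optics.camera('wrist')
for cf,p in pin('wrist','window')+[(0,np.array([418,243.]))]:
    w=onz('wrist',p,.042,K)[:2];print(cf,p,w,'local',u@w,v@w)
t=state()['tool_pos'][:2];print('tcp',u@t,v@t)
# base plate edges z~.01: front corners
for p in [(400,149),(380,296)]:
    w=onz('wrist',p,.008,K)[:2];print(w,u@w,v@w)
"
```

```text
0 [418. 243.] [ 0.54405467 -0.03066793] local 0.5372896572434926 -0.09065023106782016
tcp 0.452919761728182 -0.09097951541605047
[0.53872864 0.01235965] 0.5367554953276248 -0.04730036665750483
[ 0.54870004 -0.08393397] 0.5360150008176905 -0.14409980318853682
```

```bash
python3 -m crank '[{"dx":0,"dy":0,"dz":0.4,"wx":0,"wy":0,"wz":0},{"dx":0,"dy":0,"dz":0.3,"wx":0,"wy":0,"wz":0},{"dx":0,"dy":0,"dz":0.15,"wx":0,"wy":0,"wz":0},{"dx":0,"dy":0,"dz":0.1,"wx":0,"wy":0,"wz":0},{"dx":0,"dy":0,"dz":0.03,"wx":0,"wy":0,"wz":0},{"dx":0,"dy":0,"dz":0,"wx":0,"wy":0,"wz":0},{"dx":0,"dy":0,"dz":0,"wx":0,"wy":0,"wz":0},{"dx":0,"dy":0,"dz":0,"wx":0,"wy":0,"wz":0},{"dx":0,"dy":0,"dz":0,"wx":0,"wy":0,"wz":0}]' && python3 -m crank '[{"dx":0,"dy":0,"dz":0,"wx":0,"wy":0,"wz":0},{"dx":0,"dy":0,"dz":0,"wx":0,"wy":0,"wz":0},{"dx":0,"dy":0,"dz":0,"wx":0,"wy":0,"wz":0},{"dx":0,"dy":0,"dz":0,"wx":0,"wy":0,"wz":0},{"dx":0,"dy":0,"dz":0,"wx":0,"wy":0,"wz":0},{"dx":0,"dy":0,"dz":0,"wx":0,"wy":0,"wz":0},{"dx":0,"dy":0,"dz":0,"wx":0,"wy":0,"wz":0},{"dx":0,"dy":0,"dz":0,"wx":0,"wy":0,"wz":0},{"dx":0,"dy":0,"dz":-0.4,"wx":0,"wy":0,"wz":0},{"dx":0,"dy":0,"dz":-0.7,"wx":0,"wy":0,"wz":0},{"dx":0,"dy":0,"dz":-1,"wx":0,"wy":0,"wz":0},{"dx":0,"dy":0,"dz":-1,"wx":0,"wy":0,"wz":0},{"dx":0,"dy":0,"dz":-1,"wx":0,"wy":0,"wz":0},{"dx":0,"dy":0,"dz":-0.5,"wx":0,"wy":0,"wz":0},{"dx":0,"dy":0,"dz":0,"wx":0,"wy":0,"wz":0},{"dx":0,"dy":0,"dz":0,"wx":0,"wy":0,"wz":0},{"dx":0,"dy":0,"dz":0,"wx":0,"wy":0,"wz":0}]' 1
python3 -c "
from h import *
plan([.6305,.0515,.15],6.4)
cellview('w7')"
```

```text
time: 18.65
tool_pos: [0.4604, -0.0398, 0.0259]
tcp_rot: [[-0.111, 0.994, 0.0], [0.994, 0.111, -0.0], [-0.0, 0.0, -1.0]]
contact_force: [0.3, 0.4, -3.4]
grip_width: 0.535
finger_force: 32.2
time: 20.35
tool_pos: [0.4593, -0.0395, 0.1625]
tcp_rot: [[-0.111, 0.994, -0.003], [0.994, 0.111, 0.001], [0.001, -0.002, -1.0]]
contact_force: [0.3, 0.7, -0.4]
grip_width: 1.001
finger_force: 0.0
t 20.4 pos [ 0.4593 -0.0395  0.1625] yang 6.39 tilt(wx~0.00 wy~0.00 deg) z-axis [-0.003  0.001 -1.   ] j6 -0.42
wz -0.00  then dx 2.38 dy 6.01 dz 0.42
cell_a 0.91 [335.7 375.8] [ 0.5591 -0.2143  0.05  ]
cell_a 0.63 [256.6 192.5] [ 0.4617 -0.0399  0.05  ]
cell_a_label 0.61 [415.3 177.6] [ 0.5893 -0.015   0.042 ]
V= [[0.99369, 0.11217, -0.0009, -0.4511], [0.10781, -0.95272, 0.28407, -0.10524], [0.03101, -0.28237, -0.9588, 0.28823], [0.0, 0.0, 0.0, 1.0]]
```

```bash
python3 -m crank '[{"dx":0.4,"dy":1,"dz":0,"wx":0,"wy":0,"wz":0},{"dx":0.4,"dy":1,"dz":0,"wx":0,"wy":0,"wz":0},{"dx":0.4,"dy":1,"dz":0,"wx":0,"wy":0,"wz":0},{"dx":0.4,"dy":1,"dz":0,"wx":0,"wy":0,"wz":0},{"dx":0.4,"dy":1,"dz":0,"wx":0,"wy":0,"wz":0},{"dx":0.38,"dy":1,"dz":0,"wx":0,"wy":0,"wz":0},{"dx":0,"dy":0,"dz":0,"wx":0,"wy":0,"wz":0},{"dx":0,"dy":0,"dz":0,"wx":0,"wy":0,"wz":0},{"dx":0,"dy":0,"dz":0,"wx":0,"wy":0,"wz":0},{"dx":0,"dy":0,"dz":0.7,"wx":0,"wy":0,"wz":0},{"dx":0,"dy":0,"dz":0.8,"wx":0,"wy":0,"wz":0},{"dx":0,"dy":0,"dz":0.7,"wx":0,"wy":0,"wz":0},{"dx":0,"dy":0,"dz":0,"wx":0,"wy":0,"wz":0},{"dx":0,"dy":0,"dz":0,"wx":0,"wy":0,"wz":0}]'; python3 -c "
from h import *
plan([.6305,.0515,.0235],6.4)"
```

```text
time: 21.9
tool_pos: [0.6306, 0.0508, 0.098]
tcp_rot: [[-0.111, 0.994, -0.001], [0.994, 0.111, 0.0], [0.0, -0.001, -1.0]]
contact_force: [0.9, -0.0, 0.3]
grip_width: 0.995
finger_force: 0.0
t 21.9 pos [0.6306 0.0508 0.098 ] yang 6.36 tilt(wx~0.00 wy~0.00 deg) z-axis [-0.001  0.    -1.   ] j6 -0.19
wz -0.01  then dx 0.02 dy 0.00 dz 2.48
```

```bash
python3 -m crank '[{"dx":0,"dy":0,"dz":0.7,"wx":0,"wy":0,"wz":0},{"dx":0,"dy":0,"dz":0.6,"wx":0,"wy":0,"wz":0},{"dx":0,"dy":0,"dz":0.5,"wx":0,"wy":0,"wz":0},{"dx":0,"dy":0,"dz":0.4,"wx":0,"wy":0,"wz":0},{"dx":0,"dy":0,"dz":0.28,"wx":0,"wy":0,"wz":0},{"dx":0,"dy":0,"dz":0,"wx":0,"wy":0,"wz":0},{"dx":0,"dy":0.06,"dz":0,"wx":0,"wy":0,"wz":0},{"dx":0,"dy":0,"dz":0,"wx":0,"wy":0,"wz":0}]' && python3 -m crank '[{"dx":0,"dy":0,"dz":0,"wx":0,"wy":0,"wz":0},{"dx":0,"dy":0,"dz":0,"wx":0,"wy":0,"wz":0},{"dx":0,"dy":0,"dz":0,"wx":0,"wy":0,"wz":0},{"dx":0,"dy":0,"dz":0,"wx":0,"wy":0,"wz":0},{"dx":0,"dy":0,"dz":0,"wx":0,"wy":0,"wz":0},{"dx":0,"dy":0,"dz":0,"wx":0,"wy":0,"wz":0},{"dx":0,"dy":0,"dz":0,"wx":0,"wy":0,"wz":0},{"dx":0,"dy":0,"dz":0,"wx":0,"wy":0,"wz":0},{"dx":0,"dy":0,"dz":0,"wx":0,"wy":0,"wz":0},{"dx":0,"dy":0,"dz":0,"wx":0,"wy":0,"wz":0},{"dx":0,"dy":0,"dz":0,"wx":0,"wy":0,"wz":0},{"dx":0,"dy":0,"dz":0,"wx":0,"wy":0,"wz":0},{"dx":0,"dy":0,"dz":0,"wx":0,"wy":0,"wz":0},{"dx":0,"dy":0,"dz":0,"wx":0,"wy":0,"wz":0},{"dx":0,"dy":0,"dz":0,"wx":0,"wy":0,"wz":0}]' -1 50 && python3 -m crank '[{"dx":0,"dy":0,"dz":0,"wx":0,"wy":0,"wz":0},{"dx":0,"dy":0,"dz":0,"wx":0,"wy":0,"wz":0},{"dx":0,"dy":0,"dz":0,"wx":0,"wy":0,"wz":0},{"dx":0,"dy":0,"dz":0,"wx":0,"wy":0,"wz":0},{"dx":0,"dy":0,"dz":0,"wx":0,"wy":0,"wz":0},{"dx":0,"dy":0,"dz":0,"wx":0,"wy":0,"wz":0},{"dx":0,"dy":0,"dz":0,"wx":0,"wy":0,"wz":0},{"dx":0,"dy":0,"dz":0,"wx":0,"wy":0,"wz":0},{"dx":0,"dy":-0.05,"dz":0,"wx":0,"wy":0,"wz":0},{"dx":0,"dy":0,"dz":0,"wx":0,"wy":0,"wz":0},{"dx":0,"dy":0,"dz":-0.5,"wx":0,"wy":0,"wz":0},{"dx":0,"dy":0,"dz":-0.7,"wx":0,"wy":0,"wz":0},{"dx":0,"dy":0,"dz":-1,"wx":0,"wy":0,"wz":0},{"dx":0,"dy":0,"dz":-1,"wx":0,"wy":0,"wz":0},{"dx":0,"dy":0,"dz":-1,"wx":0,"wy":0,"wz":0},{"dx":0,"dy":0,"dz":-1,"wx":0,"wy":0,"wz":0},{"dx":0,"dy":0,"dz":0,"wx":0,"wy":0,"wz":0},{"dx":0,"dy":0,"dz":0,"wx":0,"wy":0,"wz":0}]' 1
python3 - <<'E'
from h import *
plan([.46,-.02,.2],6.4)
im=optics.camera('top');cv2.imwrite('pics/t2.png',cv2.resize(im[110:300,50:430],None,fx=2,fy=2,interpolation=cv2.INTER_CUBIC)[...,::-1])
for cf,p in pin('top','cell_a'): print(cf,p,onz('top',p,.05).round(3))
E
```

```text
time: 22.7
tool_pos: [0.6341, 0.0513, 0.0245]
tcp_rot: [[-0.111, 0.994, 0.002], [0.994, 0.111, -0.0], [-0.0, 0.002, -1.0]]
contact_force: [-0.5, 0.1, 1.4]
grip_width: 1.001
finger_force: 0.0
time: 24.2
tool_pos: [0.6332, 0.0519, 0.0238]
tcp_rot: [[-0.111, 0.994, 0.0], [0.994, 0.111, 0.001], [0.001, 0.001, -1.0]]
contact_force: [-0.7, 5.9, 4.8]
grip_width: 0.36
finger_force: 54.4
time: 26.0
tool_pos: [0.6321, 0.0512, 0.1814]
tcp_rot: [[-0.111, 0.994, 0.003], [0.994, 0.111, -0.0], [-0.001, 0.003, -1.0]]
contact_force: [-0.6, 0.7, -1.1]
grip_width: 0.997
finger_force: 0.0
t 26.0 pos [0.6321 0.0512 0.1814] yang 6.40 tilt(wx~0.00 wy~0.00 deg) z-axis [ 0.003 -0.    -1.   ] j6 -0.19
wz -0.00  then dx -1.72 dy -5.97 dz -0.62
0.96 [334.7 206.6] [ 0.548 -0.21   0.05 ]
0.93 [248.2 249.4] [ 0.449 -0.008  0.05 ]
```

View pics/t2.png

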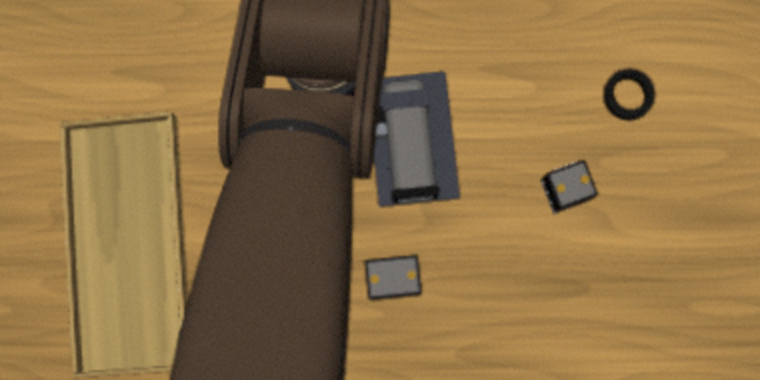

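The near cell now stands about 34 mm left of the scanner axis (crop px 393,277 instead of ~425,275). It was knocked aside, possibly before the read. I'll re-place it and read it again.

```bash
python3 -m crank '[{"dx":-0.1,"dy":-1,"dz":-0.2,"wx":0,"wy":0,"wz":0},{"dx":-0.1,"dy":-1,"dz":-0.2,"wx":0,"wy":0,"wz":0},{"dx":0,"dy":-1,"dz":-0.2,"wx":0,"wy":0,"wz":0},{"dx":0,"dy":-1,"dz":0,"wx":0,"wy":0,"wz":0},{"dx":0,"dy":-1,"dz":0,"wx":0,"wy":0,"wz":0},{"dx":0.2,"dy":-1,"dz":0,"wx":0,"wy":0,"wz":0},{"dx":0.2,"dy":0,"dz":0,"wx":0,"wy":0,"wz":0},{"dx":0,"dy":0,"dz":0,"wx":0,"wy":0,"wz":0},{"dx":0,"dy":0,"dz":0,"wx":0,"wy":0,"wz":0},{"dx":0,"dy":0,"dz":0,"wx":0,"wy":0,"wz":0},{"dx":0,"dy":0,"dz":0,"wx":0,"wy":0,"wz":0},{"dx":0,"dy":0,"dz":0,"wx":0,"wy":0,"wz":0}]'
python3 -c "
from h import *
plan([.46,.04,.2],6.4)
cellview('w8')"
```

```text
time: 27.3
tool_pos: [0.4524, 0.037, 0.1973]
tcp_rot: [[-0.111, 0.994, -0.0], [0.994, 0.111, 0.0], [0.0, -0.0, -1.0]]
contact_force: [-0.1, -0.1, 0.2]
grip_width: 1.0
finger_force: 0.0
t 27.3 pos [0.4524 0.037  0.1973] yang 6.39 tilt(wx~0.00 wy~0.00 deg) z-axis [-0.  0. -1.] j6 -0.25
wz -0.00  then dx 0.07 dy 0.26 dz -0.09
cell_a 0.88 [247.7 223.9] [ 0.4518 -0.0041  0.05  ]
V= [[0.99369, 0.11213, 0.0011, -0.45316], [0.10717, -0.95252, 0.28499, -0.04135], [0.033, -0.28308, -0.95853, 0.3425], [0.0, 0.0, 0.0, 1.0]]
```

View pics/w8.png

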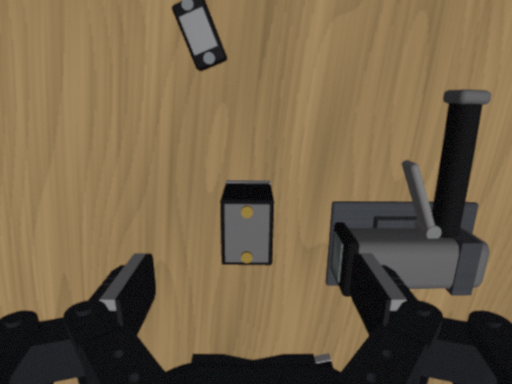

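The cell kept its yaw: lid (221,203)–(272,264), base edge at row 182. Computing the grasp.

```bash
python3 - <<'E'
from h import *
K0=cal('wrist');K=(K0[0],K0[1],np.load('w8.npy'))
u=np.array([.9938,.1106]);v=np.array([-.1106,.9938])
P=np.array([onz('wrist',p,.067,K)[:2] for p in [(221,203),(272,203),(272,264),(222,264)]]);c=P.mean(0);print('lid',u@c,v@c,np.linalg.norm(P[1]-P[0]))
b=np.array([onz('wrist',p,.002,K)[:2] for p in [(226.5,181.5),(270,181.5)]]).mean(0);print('base',u@b,v@b-.031)
U,W=(u@b+u@c)/2,v@b-.031
q=U*u+W*v;print(q);plan([*q,.0258],6.4)
# then scan spot
print('move after grasp dx %.2f dy %.2f'%((-.091-W)/.03,(.453-U)/.03))
E
```

```text
lid 0.4479669048737973 -0.05732454409569247 0.04349164051279043
base 0.44861075823067986 -0.05670707351447937
[ 0.45178124 -0.00677474]
t 27.4 pos [0.4521 0.0371 0.1974] yang 6.39 tilt(wx~0.00 wy~0.00 deg) z-axis [-0.  0. -1.] j6 -0.25
wz -0.00  then dx -1.45 dy -0.17 dz 5.72
move after grasp dx -1.14 dy 0.16
```

```bash
python3 -m crank '[{"dx":-0.7,"dy":-0.1,"dz":0,"wx":0,"wy":0,"wz":0},{"dx":-0.75,"dy":-0.07,"dz":0,"wx":0,"wy":0,"wz":0},{"dx":0,"dy":0,"dz":0.9,"wx":0,"wy":0,"wz":0},{"dx":0,"dy":0,"dz":0.9,"wx":0,"wy":0,"wz":0},{"dx":0,"dy":0,"dz":0.9,"wx":0,"wy":0,"wz":0},{"dx":0,"dy":0,"dz":0.8,"wx":0,"wy":0,"wz":0},{"dx":0,"dy":0,"dz":0.7,"wx":0,"wy":0,"wz":0},{"dx":0,"dy":0,"dz":0.6,"wx":0,"wy":0,"wz":0},{"dx":0,"dy":0,"dz":0.5,"wx":0,"wy":0,"wz":0},{"dx":0,"dy":0,"dz":0.42,"wx":0,"wy":0,"wz":0},{"dx":0,"dy":0,"dz":0,"wx":0,"wy":0,"wz":0},{"dx":0,"dy":0,"dz":0,"wx":0,"wy":0,"wz":0},{"dx":0,"dy":0,"dz":0,"wx":0,"wy":0,"wz":0}]' && python3 -m crank '[{"dx":0,"dy":0,"dz":0,"wx":0,"wy":0,"wz":0},{"dx":0,"dy":0,"dz":0,"wx":0,"wy":0,"wz":0},{"dx":0,"dy":0,"dz":0,"wx":0,"wy":0,"wz":0},{"dx":0,"dy":0,"dz":0,"wx":0,"wy":0,"wz":0},{"dx":0,"dy":0,"dz":0,"wx":0,"wy":0,"wz":0},{"dx":0,"dy":0,"dz":0,"wx":0,"wy":0,"wz":0},{"dx":0,"dy":0,"dz":0,"wx":0,"wy":0,"wz":0},{"dx":0,"dy":0,"dz":0,"wx":0,"wy":0,"wz":0},{"dx":0,"dy":0,"dz":0,"wx":0,"wy":0,"wz":0},{"dx":0,"dy":0,"dz":0,"wx":0,"wy":0,"wz":0},{"dx":0,"dy":0,"dz":-0.4,"wx":0,"wy":0,"wz":0},{"dx":-0.5,"dy":0.1,"dz":0,"wx":0,"wy":0,"wz":0},{"dx":-0.64,"dy":0.06,"dz":0,"wx":0,"wy":0,"wz":0},{"dx":0,"dy":0,"dz":0,"wx":0,"wy":0,"wz":0},{"dx":0,"dy":0,"dz":0,"wx":0,"wy":0,"wz":0},{"dx":0,"dy":0,"dz":0,"wx":0,"wy":0,"wz":0}]' -1 30
python3 -c "
from h import *
plan([.4604,-.0402,.0258],6.4)"
```

```text
time: 28.75
tool_pos: [0.4526, -0.0068, 0.0267]
tcp_rot: [[-0.111, 0.994, 0.002], [0.994, 0.111, -0.0], [-0.001, 0.002, -1.0]]
contact_force: [0.0, -0.3, 0.7]
grip_width: 0.999
finger_force: 0.0
time: 30.35
tool_pos: [0.4597, -0.0399, 0.0373]
tcp_rot: [[-0.111, 0.994, -0.001], [0.994, 0.111, 0.001], [0.001, -0.001, -1.0]]
contact_force: [0.1, -0.5, -3.4]
grip_width: 0.537
finger_force: 32.1
t 30.4 pos [ 0.4597 -0.0399  0.0373] yang 6.38 tilt(wx~0.00 wy~0.00 deg) z-axis [-0.001  0.001 -1.   ] j6 -0.42
wz -0.00  then dx -0.01 dy 0.02 dz 0.38
```

```bash
python3 -m crank '[{"dx":0,"dy":0,"dz":0.2,"wx":0,"wy":0,"wz":0},{"dx":0,"dy":0,"dz":0.12,"wx":0,"wy":0,"wz":0},{"dx":0,"dy":0,"dz":0.06,"wx":0,"wy":0,"wz":0},{"dx":0,"dy":0,"dz":0,"wx":0,"wy":0,"wz":0},{"dx":0,"dy":0,"dz":0,"wx":0,"wy":0,"wz":0},{"dx":0,"dy":0,"dz":0,"wx":0,"wy":0,"wz":0}]' && python3 -m crank '[{"dx":0,"dy":0,"dz":0,"wx":0,"wy":0,"wz":0},{"dx":0,"dy":0,"dz":0,"wx":0,"wy":0,"wz":0},{"dx":0,"dy":0,"dz":0,"wx":0,"wy":0,"wz":0},{"dx":0,"dy":0,"dz":0,"wx":0,"wy":0,"wz":0},{"dx":0,"dy":0,"dz":0,"wx":0,"wy":0,"wz":0},{"dx":0,"dy":0,"dz":0,"wx":0,"wy":0,"wz":0},{"dx":0,"dy":0,"dz":0,"wx":0,"wy":0,"wz":0},{"dx":0,"dy":0,"dz":-0.4,"wx":0,"wy":0,"wz":0},{"dx":0,"dy":0,"dz":-0.7,"wx":0,"wy":0,"wz":0},{"dx":0,"dy":0,"dz":-1,"wx":0,"wy":0,"wz":0},{"dx":0,"dy":0,"dz":-1,"wx":0,"wy":0,"wz":0},{"dx":0,"dy":0,"dz":-1,"wx":0,"wy":0,"wz":0},{"dx":0.2,"dy":0.5,"dz":-0.4,"wx":0,"wy":0,"wz":0},{"dx":0.4,"dy":1,"dz":0,"wx":0,"wy":0,"wz":0},{"dx":0.4,"dy":1,"dz":0,"wx":0,"wy":0,"wz":0},{"dx":0.4,"dy":1,"dz":0,"wx":0,"wy":0,"wz":0},{"dx":0.4,"dy":1,"dz":0,"wx":0,"wy":0,"wz":0},{"dx":0.4,"dy":1,"dz":0,"wx":0,"wy":0,"wz":0},{"dx":0.18,"dy":0.5,"dz":0,"wx":0,"wy":0,"wz":0},{"dx":0,"dy":0,"dz":0,"wx":0,"wy":0,"wz":0}]' 1; python3 -m crank '[{"dx":0,"dy":0,"dz":0,"wx":0,"wy":0,"wz":0},{"dx":0,"dy":0,"dz":0,"wx":0,"wy":0,"wz":0},{"dx":0,"dy":0,"dz":0,"wx":0,"wy":0,"wz":0}]'
python3 -c "
from h import *
plan([.6315,.0515,.0235],6.4)
optics.camera('side');optics.camera('top')
for c in ['side','top']:
  for cf,p in pin(c,'cell_a'): print(c,cf,p,onz(c,p,.05).round(3))"
```

```text
time: 30.95
tool_pos: [0.4603, -0.0399, 0.0264]
tcp_rot: [[-0.111, 0.994, 0.0], [0.994, 0.111, 0.0], [0.0, 0.0, -1.0]]
contact_force: [-1.0, 0.7, -2.6]
grip_width: 0.538
finger_force: 32.2
time: 32.95
tool_pos: [0.6327, 0.0518, 0.1623]
tcp_rot: [[-0.113, 0.994, 0.001], [0.994, 0.113, -0.0], [-0.0, 0.001, -1.0]]
contact_force: [0.3, -1.3, -1.2]
grip_width: 1.002
finger_force: 0.0
time: 33.25
tool_pos: [0.6305, 0.0505, 0.1616]
tcp_rot: [[-0.111, 0.994, -0.0], [0.994, 0.111, -0.0], [-0.0, -0.0, -1.0]]
contact_force: [-0.4, 0.0, 0.1]
grip_width: 0.998
finger_force: 0.0
t 33.2 pos [0.6305 0.0505 0.1616] yang 6.36 tilt(wx~0.00 wy~0.00 deg) z-axis [-0. -0. -1.] j6 -0.19
wz -0.00  then dx 0.03 dy 0.04 dz 4.60
side 0.9 [260.3 140. ] [ 0.562 -0.216  0.05 ]
side 0.89 [298.5 185.2] [ 0.462 -0.045  0.05 ]
top 0.81 [264.1 246.4] [ 0.456 -0.044  0.05 ]
top 0.57 [336.  201.8] [ 0.56  -0.213  0.05 ]
```

Cell in place. Squeeze and release, then check again right away.

```bash
python3 -m crank '[{"dx":0,"dy":0,"dz":0.9,"wx":0,"wy":0,"wz":0},{"dx":0,"dy":0,"dz":0.9,"wx":0,"wy":0,"wz":0},{"dx":0,"dy":0,"dz":0.8,"wx":0,"wy":0,"wz":0},{"dx":0,"dy":0,"dz":0.7,"wx":0,"wy":0,"wz":0},{"dx":0,"dy":0,"dz":0.5,"wx":0,"wy":0,"wz":0},{"dx":0,"dy":0,"dz":0.5,"wx":0,"wy":0,"wz":0},{"dx":0,"dy":0,"dz":0.3,"wx":0,"wy":0,"wz":0},{"dx":0.03,"dy":0.06,"dz":0,"wx":0,"wy":0,"wz":0},{"dx":0,"dy":0,"dz":0,"wx":0,"wy":0,"wz":0}]' && python3 -m crank '[{"dx":0,"dy":0,"dz":0,"wx":0,"wy":0,"wz":0},{"dx":0,"dy":0,"dz":0,"wx":0,"wy":0,"wz":0},{"dx":0,"dy":0,"dz":0,"wx":0,"wy":0,"wz":0},{"dx":0,"dy":0,"dz":0,"wx":0,"wy":0,"wz":0},{"dx":0,"dy":0,"dz":0,"wx":0,"wy":0,"wz":0},{"dx":0,"dy":0,"dz":0,"wx":0,"wy":0,"wz":0},{"dx":0,"dy":0,"dz":0,"wx":0,"wy":0,"wz":0},{"dx":0,"dy":0,"dz":0,"wx":0,"wy":0,"wz":0},{"dx":0,"dy":0,"dz":0,"wx":0,"wy":0,"wz":0},{"dx":0,"dy":0,"dz":0,"wx":0,"wy":0,"wz":0},{"dx":0,"dy":0,"dz":0,"wx":0,"wy":0,"wz":0},{"dx":0,"dy":0,"dz":0,"wx":0,"wy":0,"wz":0},{"dx":0,"dy":0,"dz":0,"wx":0,"wy":0,"wz":0},{"dx":0,"dy":0,"dz":0,"wx":0,"wy":0,"wz":0}]' -1 50
python3 -c "
from h import *
optics.camera('side');optics.camera('top')
for c in ['side','top']:
  for cf,p in pin(c,'cell_a'): print(c,cf,p,onz(c,p,.05).round(3))"
python3 -m crank '[{"dx":0,"dy":0,"dz":0,"wx":0,"wy":0,"wz":0},{"dx":0,"dy":0,"dz":0,"wx":0,"wy":0,"wz":0},{"dx":0,"dy":0,"dz":0,"wx":0,"wy":0,"wz":0},{"dx":0,"dy":0,"dz":0,"wx":0,"wy":0,"wz":0},{"dx":0,"dy":0,"dz":0,"wx":0,"wy":0,"wz":0},{"dx":0,"dy":0,"dz":0,"wx":0,"wy":0,"wz":0},{"dx":0,"dy":0,"dz":0,"wx":0,"wy":0,"wz":0},{"dx":0,"dy":-0.05,"dz":0,"wx":0,"wy":0,"wz":0},{"dx":0,"dy":0,"dz":0,"wx":0,"wy":0,"wz":0},{"dx":0,"dy":0,"dz":-0.5,"wx":0,"wy":0,"wz":0},{"dx":0,"dy":0,"dz":-0.7,"wx":0,"wy":0,"wz":0},{"dx":0,"dy":0,"dz":-1,"wx":0,"wy":0,"wz":0},{"dx":0,"dy":0,"dz":-1,"wx":0,"wy":0,"wz":0},{"dx":0,"dy":0,"dz":-1,"wx":0,"wy":0,"wz":0},{"dx":0,"dy":0,"dz":-0.8,"wx":0,"wy":0,"wz":0},{"dx":0,"dy":0,"dz":0,"wx":0,"wy":0,"wz":0},{"dx":0,"dy":0,"dz":0,"wx":0,"wy":0,"wz":0}]' 1
python3 -c "
from h import *
optics.camera('side');optics.camera('top')
for c in ['side','top']:
  for cf,p in pin(c,'cell_a'): print(c,cf,p,onz(c,p,.05).round(3))
plan([.4604,-.0399,.15],6.4)"
```

```text
time: 34.35
tool_pos: [0.6337, 0.0521, 0.024]
tcp_rot: [[-0.112, 0.994, 0.001], [0.994, 0.112, -0.0], [-0.0, 0.001, -1.0]]
contact_force: [0.8, 0.5, -0.2]
grip_width: 1.0
finger_force: 0.0
time: 35.75
tool_pos: [0.6332, 0.0524, 0.0241]
tcp_rot: [[-0.11, 0.994, 0.0], [0.994, 0.11, 0.001], [0.001, 0.0, -1.0]]
contact_force: [-2.4, 2.0, 5.5]
grip_width: 0.357
finger_force: 53.5
side 0.76 [302.  184.4] [ 0.453 -0.048  0.05 ]
side 0.43 [264.  139.2] [ 0.552 -0.22   0.05 ]
top 0.88 [331.8 202.5] [ 0.558 -0.203  0.05 ]
top 0.65 [258.7 246.2] [ 0.457 -0.032  0.05 ]
time: 37.65
tool_pos: [0.6317, 0.0518, 0.1746]
tcp_rot: [[-0.111, 0.994, 0.002], [0.994, 0.111, -0.0], [-0.0, 0.002, -1.0]]
contact_force: [0.9, -0.1, 0.2]
grip_width: 1.001
finger_force: 0.0
side 0.92 [298.5 185.2] [ 0.462 -0.045  0.05 ]
side 0.53 [262.8 140.3] [ 0.555 -0.215  0.05 ]
top 0.8 [333.5 203.8] [ 0.555 -0.207  0.05 ]
top 0.56 [263.1 248.1] [ 0.452 -0.042  0.05 ]
t 37.9 pos [0.6303 0.0519 0.1714] yang 6.39 tilt(wx~0.00 wy~0.00 deg) z-axis [-0.003  0.    -1.   ] j6 -0.19
wz -0.00  then dx -2.41 dy -5.97 dz 0.71
```

```bash
python3 -m crank '[{"dx":-0.4,"dy":-1,"dz":0,"wx":0,"wy":0,"wz":0},{"dx":-0.4,"dy":-1,"dz":0,"wx":0,"wy":0,"wz":0},{"dx":-0.4,"dy":-1,"dz":0,"wx":0,"wy":0,"wz":0},{"dx":-0.4,"dy":-1,"dz":0,"wx":0,"wy":0,"wz":0},{"dx":-0.4,"dy":-1,"dz":0,"wx":0,"wy":0,"wz":0},{"dx":-0.41,"dy":-0.97,"dz":0,"wx":0,"wy":0,"wz":0},{"dx":0,"dy":0,"dz":0,"wx":0,"wy":0,"wz":0},{"dx":0,"dy":0,"dz":0,"wx":0,"wy":0,"wz":0},{"dx":0,"dy":0,"dz":0.9,"wx":0,"wy":0,"wz":0},{"dx":0,"dy":0,"dz":0.9,"wx":0,"wy":0,"wz":0},{"dx":0,"dy":0,"dz":0.8,"wx":0,"wy":0,"wz":0},{"dx":0,"dy":0,"dz":0.7,"wx":0,"wy":0,"wz":0},{"dx":0,"dy":0,"dz":0.6,"wx":0,"wy":0,"wz":0},{"dx":0,"dy":0,"dz":0.5,"wx":0,"wy":0,"wz":0},{"dx":0,"dy":0,"dz":0.45,"wx":0,"wy":0,"wz":0},{"dx":0,"dy":0,"dz":0,"wx":0,"wy":0,"wz":0},{"dx":0,"dy":0,"dz":0,"wx":0,"wy":0,"wz":0}]' && python3 -m crank '[{"dx":0,"dy":0,"dz":0,"wx":0,"wy":0,"wz":0},{"dx":0,"dy":0,"dz":0,"wx":0,"wy":0,"wz":0},{"dx":0,"dy":0,"dz":0,"wx":0,"wy":0,"wz":0},{"dx":0,"dy":0,"dz":0,"wx":0,"wy":0,"wz":0},{"dx":0,"dy":0,"dz":0,"wx":0,"wy":0,"wz":0},{"dx":0,"dy":0,"dz":0,"wx":0,"wy":0,"wz":0},{"dx":0,"dy":0,"dz":0,"wx":0,"wy":0,"wz":0},{"dx":0,"dy":0,"dz":0,"wx":0,"wy":0,"wz":0},{"dx":0,"dy":0,"dz":0,"wx":0,"wy":0,"wz":0},{"dx":0,"dy":0,"dz":0,"wx":0,"wy":0,"wz":0},{"dx":0,"dy":0,"dz":-0.4,"wx":0,"wy":0,"wz":0},{"dx":0,"dy":0,"dz":-0.8,"wx":0,"wy":0,"wz":0},{"dx":0,"dy":0,"dz":-0.8,"wx":0,"wy":0,"wz":0},{"dx":0,"dy":0,"dz":-0.5,"wx":0,"wy":0,"wz":0},{"dx":0,"dy":0,"dz":0,"wx":0,"wy":0,"wz":0},{"dx":0,"dy":0,"dz":0,"wx":0,"wy":0,"wz":0}]' -1 30
python3 -c "
from h import *
plan([.55,.3306,.0325],6)"
```

```text
time: 39.55
tool_pos: [0.462, -0.0396, 0.0277]
tcp_rot: [[-0.112, 0.994, -0.001], [0.994, 0.112, 0.0], [0.0, -0.001, -1.0]]
contact_force: [0.3, 0.2, 0.2]
grip_width: 0.999
finger_force: 0.0
time: 41.15
tool_pos: [0.4609, -0.0398, 0.1024]
tcp_rot: [[-0.111, 0.994, -0.001], [0.994, 0.111, 0.0], [0.0, -0.001, -1.0]]
contact_force: [0.1, 0.2, -3.9]
grip_width: 0.532
finger_force: 32.3
t 41.1 pos [ 0.4609 -0.0398  0.1024] yang 6.39 tilt(wx~0.00 wy~0.00 deg) z-axis [-0.001  0.    -1.   ] j6 -0.42
wz 0.05  then dx 11.97 dy 4.25 dz 2.33
```

```bash
python3 -m crank '[{"dx":0.6,"dy":0.1,"dz":0,"wx":0,"wy":0,"wz":0},{"dx":0.9,"dy":0.3,"dz":0,"wx":0,"wy":0,"wz":0},{"dx":1,"dy":0.35,"dz":0,"wx":0,"wy":0,"wz":0},{"dx":1,"dy":0.35,"dz":0,"wx":0,"wy":0,"wz":0},{"dx":1,"dy":0.35,"dz":0,"wx":0,"wy":0,"wz":0},{"dx":1,"dy":0.35,"dz":0,"wx":0,"wy":0,"wz":0},{"dx":1,"dy":0.35,"dz":0,"wx":0,"wy":0,"wz":0},{"dx":1,"dy":0.35,"dz":0,"wx":0,"wy":0,"wz":0},{"dx":1,"dy":0.35,"dz":0,"wx":0,"wy":0,"wz":0},{"dx":1,"dy":0.4,"dz":0,"wx":0,"wy":0,"wz":0},{"dx":0.9,"dy":0.4,"dz":0,"wx":0,"wy":0,"wz":0},{"dx":0.9,"dy":0.4,"dz":0,"wx":0,"wy":0,"wz":0},{"dx":0.6,"dy":0.2,"dz":0,"wx":0,"wy":0,"wz":0},{"dx":0,"dy":0,"dz":0,"wx":0,"wy":0,"wz":0},{"dx":0,"dy":0,"dz":0,"wx":0,"wy":0,"wz":0},{"dx":0,"dy":0,"dz":0,"wx":0,"wy":0,"wz":0},{"dx":0,"dy":0,"dz":0,"wx":0,"wy":0,"wz":0}]'
python3 -c "
from h import *
im=optics.camera('wrist');cv2.imwrite('pics/w9.png',im[...,::-1])
plan([.55,.3306,.0345],6)"
```

```text
time: 42.85
tool_pos: [0.548, 0.3279, 0.1022]
tcp_rot: [[-0.11, 0.994, -0.001], [0.994, 0.11, -0.001], [-0.001, -0.001, -1.0]]
contact_force: [-0.6, -0.5, -3.2]
grip_width: 0.532
finger_force: 32.3
t 42.9 pos [0.5483 0.328  0.1026] yang 6.33 tilt(wx~0.00 wy~0.00 deg) z-axis [-0.001 -0.    -1.   ] j6 0.27
wz 0.04  then dx 0.08 dy 0.07 dz 2.27
```

View pics/w9.png

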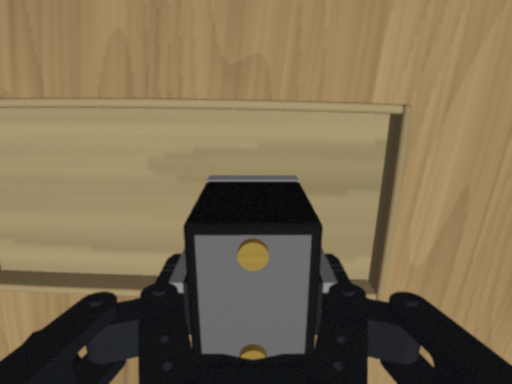

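The cell is over the tray: far wall at row ~103, near wall at row ~290. A quick check of clearances in y.

```bash
python3 -c "
from h import *
for p in [(250,101),(60,291),(406,106)]: print(onz('wrist',p,.03).round(4))"
```

```text
[0.5382 0.3968 0.03  ]
[0.4109 0.2459 0.03  ]
[0.6361 0.4056 0.03  ]
```

```bash
python3 -m crank '[{"dx":0,"dy":0,"dz":0.5,"wx":0,"wy":0,"wz":0},{"dx":0,"dy":0,"dz":0.6,"wx":0,"wy":0,"wz":0},{"dx":0,"dy":0,"dz":0.5,"wx":0,"wy":0,"wz":0},{"dx":0,"dy":0,"dz":0.3,"wx":0,"wy":0,"wz":0},{"dx":0,"dy":0,"dz":0.2,"wx":0,"wy":0,"wz":0},{"dx":0,"dy":0,"dz":0.1,"wx":0,"wy":0,"wz":0},{"dx":0,"dy":0,"dz":0.08,"wx":0,"wy":0,"wz":0},{"dx":0,"dy":0,"dz":0,"wx":0,"wy":0,"wz":0},{"dx":0,"dy":0,"dz":0,"wx":0,"wy":0,"wz":0},{"dx":0,"dy":0,"dz":0,"wx":0,"wy":0,"wz":0}]' && python3 -m crank '[{"dx":0,"dy":0,"dz":0,"wx":0,"wy":0,"wz":0},{"dx":0,"dy":0,"dz":0,"wx":0,"wy":0,"wz":0},{"dx":0,"dy":0,"dz":0,"wx":0,"wy":0,"wz":0},{"dx":0,"dy":0,"dz":0,"wx":0,"wy":0,"wz":0},{"dx":0,"dy":0,"dz":0,"wx":0,"wy":0,"wz":0},{"dx":0,"dy":0,"dz":0,"wx":0,"wy":0,"wz":0},{"dx":0,"dy":0,"dz":0,"wx":0,"wy":0,"wz":0},{"dx":0,"dy":0,"dz":-0.4,"wx":0,"wy":0,"wz":0},{"dx":0,"dy":0,"dz":-0.7,"wx":0,"wy":0,"wz":0},{"dx":0,"dy":0,"dz":-1,"wx":0,"wy":0,"wz":0},{"dx":0,"dy":0,"dz":-1,"wx":0,"wy":0,"wz":0},{"dx":0,"dy":0,"dz":-1,"wx":0,"wy":0,"wz":0},{"dx":0,"dy":0,"dz":-1,"wx":0,"wy":0,"wz":0},{"dx":0,"dy":0,"dz":-0.5,"wx":0,"wy":0,"wz":0},{"dx":0,"dy":0,"dz":0,"wx":0,"wy":0,"wz":0},{"dx":0,"dy":0,"dz":0,"wx":0,"wy":0,"wz":0}]' 1
python3 -c "
from h import *
optics.camera('side');optics.camera('top')
for c in ['side','top']:
  for cf,p in pin(c,'cell_a'): print(c,cf,p,onz(c,p,.05).round(3),onz(c,p,.056).round(3))
plan([.5393,-.1661,.2],22.5)"
```

```text
time: 43.9
tool_pos: [0.5488, 0.3291, 0.035]
tcp_rot: [[-0.111, 0.994, 0.001], [0.994, 0.111, 0.0], [0.0, 0.001, -1.0]]
contact_force: [0.7, 0.3, -4.2]
grip_width: 0.537
finger_force: 32.2
time: 45.5
tool_pos: [0.548, 0.3288, 0.2017]
tcp_rot: [[-0.111, 0.994, -0.001], [0.994, 0.111, -0.0], [-0.0, -0.001, -1.0]]
contact_force: [0.1, -0.1, 0.1]
grip_width: 0.998
finger_force: 0.0
side 0.7 [260.5 317.9] [0.548 0.325 0.05 ] [0.548 0.328 0.056]
top 0.89 [105.4 208.1] [0.545 0.331 0.05 ] [0.545 0.33  0.056]
t 45.7 pos [0.5475 0.3286 0.2001] yang 6.39 tilt(wx~0.00 wy~0.00 deg) z-axis [-0.004 -0.001 -1.   ] j6 0.27
wz -2.01  then dx -15.13 dy -6.56 dz 0.00
```

```bash
python3 -m crank '[{"dx":0,"dy":0,"dz":0,"wx":0,"wy":0,"wz":-0.7},{"dx":0,"dy":0,"dz":0,"wx":0,"wy":0,"wz":-0.7},{"dx":0,"dy":0,"dz":0,"wx":0,"wy":0,"wz":-0.6},{"dx":-0.95,"dy":-0.41,"dz":0,"wx":0,"wy":0,"wz":0},{"dx":-0.95,"dy":-0.41,"dz":0,"wx":0,"wy":0,"wz":0},{"dx":-0.95,"dy":-0.41,"dz":0,"wx":0,"wy":0,"wz":0},{"dx":-0.95,"dy":-0.41,"dz":0,"wx":0,"wy":0,"wz":0},{"dx":-0.95,"dy":-0.41,"dz":0,"wx":0,"wy":0,"wz":0},{"dx":-0.95,"dy":-0.41,"dz":0,"wx":0,"wy":0,"wz":0},{"dx":-0.95,"dy":-0.41,"dz":0,"wx":0,"wy":0,"wz":0},{"dx":-0.95,"dy":-0.41,"dz":0,"wx":0,"wy":0,"wz":0},{"dx":-0.95,"dy":-0.41,"dz":0,"wx":0,"wy":0,"wz":0},{"dx":-0.95,"dy":-0.41,"dz":0,"wx":0,"wy":0,"wz":0},{"dx":-0.95,"dy":-0.41,"dz":0,"wx":0,"wy":0,"wz":0},{"dx":-0.95,"dy":-0.41,"dz":0,"wx":0,"wy":0,"wz":0},{"dx":-0.95,"dy":-0.41,"dz":0,"wx":0,"wy":0,"wz":0},{"dx":-0.95,"dy":-0.41,"dz":0,"wx":0,"wy":0,"wz":0},{"dx":-0.95,"dy":-0.41,"dz":0,"wx":0,"wy":0,"wz":0},{"dx":-0.9,"dy":-0.4,"dz":0,"wx":0,"wy":0,"wz":0},{"dx":0,"dy":0,"dz":0,"wx":0,"wy":0,"wz":0}]' && python3 -m crank '[{"dx":0,"dy":0,"dz":0,"wx":0,"wy":0,"wz":0},{"dx":0,"dy":0,"dz":0,"wx":0,"wy":0,"wz":0},{"dx":0,"dy":0,"dz":0,"wx":0,"wy":0,"wz":0},{"dx":0,"dy":0,"dz":0,"wx":0,"wy":0,"wz":0}]'
python3 -c "
from h import *
cellview('w10');plan([.541,-.166,.2],22.5)"
```

```text
time: 47.7
tool_pos: [0.5394, -0.169, 0.2014]
tcp_rot: [[-0.377, 0.926, -0.002], [0.926, 0.377, -0.0], [0.0, -0.002, -1.0]]
contact_force: [0.3, 0.1, -0.3]
grip_width: 0.999
finger_force: 0.0
time: 48.1
tool_pos: [0.54, -0.1651, 0.2025]
tcp_rot: [[-0.382, 0.924, -0.0], [0.924, 0.382, 0.0], [0.0, -0.0, -1.0]]
contact_force: [-0.4, -1.0, -0.0]
grip_width: 1.0
finger_force: 0.0
cell_a 0.62 [250.8 232.6] [ 0.5574 -0.2135  0.05  ]
V= [[0.92374, 0.38302, 0.00154, -0.43495], [0.3667, -0.88552, 0.28527, -0.37366], [0.11063, -0.26295, -0.95845, 0.24878], [0.0, 0.0, 0.0, 1.0]]
t 48.2 pos [ 0.54   -0.1656  0.2026] yang 22.44 tilt(wx~0.00 wy~0.00 deg) z-axis [ 0. -0. -1.] j6 -0.87
wz -0.01  then dx -0.03 dy 0.02 dz 0.09
```

View pics/w10.png

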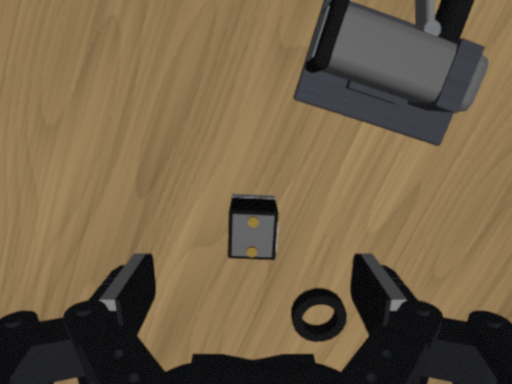

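The cell is nearly square to the tool: lid (230,212)–(275,259), base edge at row 196. The tape is clear of the fingers at (320,315).

```bash
python3 - <<'E'
from h import *
K0=cal('wrist');K=(K0[0],K0[1],np.load('w10.npy'))
a=np.radians(22.5);u=np.array([np.cos(a),np.sin(a)]);v=np.array([-u[1],u[0]])
for z in (.050,.058):
    P=np.array([onz('wrist',p,z,K)[:2] for p in [(230,212),(277,213),(275,259),(228,258)]]);c=P.mean(0);print('lid',c,u@c,v@c,[np.linalg.norm(P[i]-P[i-1]).round(4) for i in range(4)],[np.degrees(np.arctan2(*(P[i]-P[j])[::-1])).round(1) for i,j in ((1,0),(2,3),(0,3),(1,2))])
B=np.array([onz('wrist',p,.002,K)[:2] for p in [(232,196),(274.5,197)]]);b=B.mean(0);print('base',u@b,v@b-.025,v@b-.028,np.linalg.norm(B[1]-B[0]),np.degrees(np.arctan2(*(B[1]-B[0])[::-1])))
plan([*(( u@b)*u+(v@b-.025)*v),.0215],22)
E
```

```text
lid [ 0.56025121 -0.21618586] 0.434873882058975 -0.4141285526318667 [np.float64(0.0474), np.float64(0.0437), np.float64(0.0474), np.float64(0.0457)] [np.float64(21.2), np.float64(21.1), np.float64(109.0), np.float64(111.4)]
lid [ 0.55892627 -0.21301207] 0.4348643468380336 -0.4106893159248749 [np.float64(0.0461), np.float64(0.0425), np.float64(0.0461), np.float64(0.0445)] [np.float64(21.2), np.float64(21.1), np.float64(109.0), np.float64(111.4)]
base 0.4357410716534362 -0.4142110357026285 -0.4172110357026285 0.045283327892507164 21.08838224979737
t 48.2 pos [ 0.54   -0.1656  0.2026] yang 22.44 tilt(wx~0.00 wy~0.00 deg) z-axis [ 0. -0. -1.] j6 -0.87
wz 0.06  then dx -1.82 dy 0.02 dz 6.04
```

```bash
python3 -m crank '[{"dx":0,"dy":0,"dz":0,"wx":0,"wy":0,"wz":0.17},{"dx":-0.9,"dy":0.03,"dz":0,"wx":0,"wy":0,"wz":0},{"dx":-0.92,"dy":0.02,"dz":0,"wx":0,"wy":0,"wz":0},{"dx":0,"dy":0,"dz":0.9,"wx":0,"wy":0,"wz":0},{"dx":0,"dy":0,"dz":0.9,"wx":0,"wy":0,"wz":0},{"dx":0,"dy":0,"dz":0.9,"wx":0,"wy":0,"wz":0},{"dx":0,"dy":0,"dz":0.9,"wx":0,"wy":0,"wz":0},{"dx":0,"dy":0,"dz":0.7,"wx":0,"wy":0,"wz":0},{"dx":0,"dy":0,"dz":0.6,"wx":0,"wy":0,"wz":0},{"dx":0,"dy":0,"dz":0.5,"wx":0,"wy":0,"wz":0},{"dx":0,"dy":0,"dz":0.4,"wx":0,"wy":0,"wz":0},{"dx":0,"dy":0,"dz":0.2,"wx":0,"wy":0,"wz":0},{"dx":0,"dy":0,"dz":0,"wx":0,"wy":0,"wz":0},{"dx":0,"dy":0,"dz":0,"wx":0,"wy":0,"wz":0},{"dx":0,"dy":0,"dz":0,"wx":0,"wy":0,"wz":0}]' && python3 -m crank '[{"dx":0,"dy":0,"dz":0,"wx":0,"wy":0,"wz":0},{"dx":0,"dy":0,"dz":0,"wx":0,"wy":0,"wz":0},{"dx":0,"dy":0,"dz":0,"wx":0,"wy":0,"wz":0},{"dx":0,"dy":0,"dz":0,"wx":0,"wy":0,"wz":0},{"dx":0,"dy":0,"dz":0,"wx":0,"wy":0,"wz":0},{"dx":0,"dy":0,"dz":0,"wx":0,"wy":0,"wz":0},{"dx":0,"dy":0,"dz":0,"wx":0,"wy":0,"wz":0},{"dx":0,"dy":0,"dz":0,"wx":0,"wy":0,"wz":0},{"dx":0,"dy":0,"dz":0,"wx":0,"wy":0,"wz":0},{"dx":0,"dy":0,"dz":0,"wx":0,"wy":0,"wz":0}]' -1 30
python3 -c "
from h import *
plan([.4604,-.0402,.05],6.4)"
```

```text
time: 49.75
tool_pos: [0.5617, -0.217, 0.0236]
tcp_rot: [[-0.359, 0.933, 0.002], [0.933, 0.359, -0.001], [-0.002, 0.001, -1.0]]
contact_force: [-0.3, 0.9, -0.4]
grip_width: 0.999
finger_force: 0.0
time: 50.75
tool_pos: [0.5612, -0.2167, 0.023]
tcp_rot: [[-0.359, 0.933, 0.001], [0.933, 0.359, -0.0], [-0.001, 0.0, -1.0]]
contact_force: [-0.9, -0.1, 4.8]
grip_width: 0.535
finger_force: 32.5
t 50.8 pos [ 0.5612 -0.2167  0.023 ] yang 21.04 tilt(wx~0.00 wy~0.00 deg) z-axis [ 0.001 -0.    -1.   ] j6 -0.90
wz 1.83  then dx 6.22 dy -2.68 dz -0.90
```

```bash
python3 -m crank '[{"dx":0,"dy":0,"dz":-0.4,"wx":0,"wy":0,"wz":0},{"dx":0,"dy":0,"dz":-0.5,"wx":0,"wy":0,"wz":0},{"dx":0,"dy":0,"dz":0,"wx":0,"wy":0,"wz":0.5},{"dx":0,"dy":0,"dz":0,"wx":0,"wy":0,"wz":0.5},{"dx":0,"dy":0,"dz":0,"wx":0,"wy":0,"wz":0.5},{"dx":0,"dy":0,"dz":0,"wx":0,"wy":0,"wz":0.33},{"dx":0,"dy":-0.7,"dz":0,"wx":0,"wy":0,"wz":0},{"dx":0.2,"dy":-0.8,"dz":0,"wx":0,"wy":0,"wz":0},{"dx":0.5,"dy":-0.7,"dz":0,"wx":0,"wy":0,"wz":0},{"dx":0.8,"dy":-0.48,"dz":0,"wx":0,"wy":0,"wz":0},{"dx":0.8,"dy":0,"dz":0,"wx":0,"wy":0,"wz":0},{"dx":0.8,"dy":0,"dz":0,"wx":0,"wy":0,"wz":0},{"dx":0.8,"dy":0,"dz":0,"wx":0,"wy":0,"wz":0},{"dx":0.8,"dy":0,"dz":0,"wx":0,"wy":0,"wz":0},{"dx":0.8,"dy":0,"dz":0,"wx":0,"wy":0,"wz":0},{"dx":0.72,"dy":0,"dz":0,"wx":0,"wy":0,"wz":0},{"dx":0,"dy":0,"dz":0,"wx":0,"wy":0,"wz":0},{"dx":0,"dy":0,"dz":0,"wx":0,"wy":0,"wz":0},{"dx":0,"dy":0,"dz":0,"wx":0,"wy":0,"wz":0},{"dx":0,"dy":0,"dz":0,"wx":0,"wy":0,"wz":0}]'
python3 -c "
from h import *
plan([.4604,-.0402,.0235],6.4)"
```

```text
time: 52.75
tool_pos: [0.4606, -0.0408, 0.0498]
tcp_rot: [[-0.11, 0.994, 0.0], [0.994, 0.11, -0.0], [-0.0, 0.0, -1.0]]
contact_force: [-0.4, 0.5, -1.8]
grip_width: 0.537
finger_force: 32.0
t 52.8 pos [ 0.4606 -0.0408  0.0498] yang 6.33 tilt(wx~0.00 wy~0.00 deg) z-axis [ 0. -0. -1.] j6 -0.42
wz -0.01  then dx 0.02 dy -0.00 dz 0.88
```

```bash
python3 -m crank '[{"dx":0.02,"dy":0,"dz":0.4,"wx":0,"wy":0,"wz":0},{"dx":0,"dy":0,"dz":0.25,"wx":0,"wy":0,"wz":0},{"dx":0,"dy":0,"dz":0.15,"wx":0,"wy":0,"wz":0},{"dx":0,"dy":0,"dz":0.09,"wx":0,"wy":0,"wz":0},{"dx":0,"dy":0,"dz":0,"wx":0,"wy":0,"wz":0},{"dx":0,"dy":0,"dz":0,"wx":0,"wy":0,"wz":0},{"dx":0,"dy":0,"dz":0,"wx":0,"wy":0,"wz":0},{"dx":0,"dy":0,"dz":0,"wx":0,"wy":0,"wz":0}]' && python3 -m crank '[{"dx":0,"dy":0,"dz":0,"wx":0,"wy":0,"wz":0},{"dx":0,"dy":0,"dz":0,"wx":0,"wy":0,"wz":0},{"dx":0,"dy":0,"dz":0,"wx":0,"wy":0,"wz":0},{"dx":0,"dy":0,"dz":0,"wx":0,"wy":0,"wz":0},{"dx":0,"dy":0,"dz":0,"wx":0,"wy":0,"wz":0},{"dx":0,"dy":0,"dz":0,"wx":0,"wy":0,"wz":0},{"dx":0,"dy":0,"dz":0,"wx":0,"wy":0,"wz":0},{"dx":0,"dy":0,"dz":-0.4,"wx":0,"wy":0,"wz":0},{"dx":0,"dy":0,"dz":-0.7,"wx":0,"wy":0,"wz":0},{"dx":0,"dy":0,"dz":-1,"wx":0,"wy":0,"wz":0},{"dx":0,"dy":0,"dz":-1,"wx":0,"wy":0,"wz":0},{"dx":0,"dy":0,"dz":-1,"wx":0,"wy":0,"wz":0},{"dx":0.2,"dy":0.5,"dz":-0.4,"wx":0,"wy":0,"wz":0},{"dx":0.4,"dy":1,"dz":0,"wx":0,"wy":0,"wz":0},{"dx":0.4,"dy":1,"dz":0,"wx":0,"wy":0,"wz":0},{"dx":0.4,"dy":1,"dz":0,"wx":0,"wy":0,"wz":0},{"dx":0.4,"dy":1,"dz":0,"wx":0,"wy":0,"wz":0},{"dx":0.4,"dy":1,"dz":0,"wx":0,"wy":0,"wz":0},{"dx":0.2,"dy":0.5,"dz":0,"wx":0,"wy":0,"wz":0},{"dx":0,"dy":0,"dz":0,"wx":0,"wy":0,"wz":0}]' 1; python3 -m crank '[{"dx":0,"dy":0,"dz":0,"wx":0,"wy":0,"wz":0},{"dx":0,"dy":0,"dz":0,"wx":0,"wy":0,"wz":0},{"dx":0,"dy":0,"dz":0,"wx":0,"wy":0,"wz":0}]'
python3 -c "
from h import *
plan([.6305,.0515,.0235],6.4)
optics.camera('side');optics.camera('top')
for c in ['side','top']:
  for cf,p in pin(c,'cell_a'): print(c,cf,p,onz(c,p,.05).round(3))"
```

```text
time: 53.55
tool_pos: [0.4601, -0.0395, 0.023]
tcp_rot: [[-0.112, 0.994, -0.0], [0.994, 0.112, -0.0], [-0.0, -0.0, -1.0]]
contact_force: [-3.7, 0.7, 3.0]
grip_width: 0.533
finger_force: 32.6
time: 55.55
tool_pos: [0.6325, 0.0531, 0.1587]
tcp_rot: [[-0.113, 0.994, 0.001], [0.994, 0.113, -0.0], [-0.0, 0.001, -1.0]]
contact_force: [-0.5, -0.2, -0.7]
grip_width: 1.002
finger_force: 0.0
time: 55.85
tool_pos: [0.6303, 0.0517, 0.1581]
tcp_rot: [[-0.111, 0.994, -0.0], [0.994, 0.111, -0.0], [-0.0, -0.0, -1.0]]
contact_force: [0.1, 0.6, -0.3]
grip_width: 1.0
finger_force: 0.0
t 55.9 pos [0.6303 0.0517 0.1581] yang 6.36 tilt(wx~0.00 wy~0.00 deg) z-axis [-0. -0. -1.] j6 -0.19
wz -0.01  then dx -0.01 dy 0.01 dz 4.49
side 0.93 [298.4 187.6] [ 0.462 -0.037  0.05 ]
side 0.68 [261.7 317.9] [0.546 0.325 0.05 ]
side 0.48 [240.3 205.2] [0.605 0.024 0.05 ]
top 0.95 [104.5 207.7] [0.546 0.334 0.05 ]
top 0.94 [260.4 246.6] [ 0.456 -0.036  0.05 ]
```

```bash
python3 -m crank '[{"dx":0,"dy":0,"dz":0.9,"wx":0,"wy":0,"wz":0},{"dx":0,"dy":0,"dz":0.9,"wx":0,"wy":0,"wz":0},{"dx":0,"dy":0,"dz":0.8,"wx":0,"wy":0,"wz":0},{"dx":0,"dy":0,"dz":0.7,"wx":0,"wy":0,"wz":0},{"dx":0,"dy":0,"dz":0.5,"wx":0,"wy":0,"wz":0},{"dx":0,"dy":0,"dz":0.4,"wx":0,"wy":0,"wz":0},{"dx":0,"dy":0,"dz":0.29,"wx":0,"wy":0,"wz":0},{"dx":0,"dy":0.06,"dz":0,"wx":0,"wy":0,"wz":0},{"dx":0,"dy":0,"dz":0,"wx":0,"wy":0,"wz":0}]' && python3 -m crank '[{"dx":0,"dy":0,"dz":0,"wx":0,"wy":0,"wz":0},{"dx":0,"dy":0,"dz":0,"wx":0,"wy":0,"wz":0},{"dx":0,"dy":0,"dz":0,"wx":0,"wy":0,"wz":0},{"dx":0,"dy":0,"dz":0,"wx":0,"wy":0,"wz":0},{"dx":0,"dy":0,"dz":0,"wx":0,"wy":0,"wz":0},{"dx":0,"dy":0,"dz":0,"wx":0,"wy":0,"wz":0},{"dx":0,"dy":0,"dz":0,"wx":0,"wy":0,"wz":0},{"dx":0,"dy":0,"dz":0,"wx":0,"wy":0,"wz":0},{"dx":0,"dy":0,"dz":0,"wx":0,"wy":0,"wz":0},{"dx":0,"dy":0,"dz":0,"wx":0,"wy":0,"wz":0},{"dx":0,"dy":0,"dz":0,"wx":0,"wy":0,"wz":0},{"dx":0,"dy":0,"dz":0,"wx":0,"wy":0,"wz":0},{"dx":0,"dy":0,"dz":0,"wx":0,"wy":0,"wz":0},{"dx":0,"dy":0,"dz":0,"wx":0,"wy":0,"wz":0}]' -1 50
python3 -c "
from h import *
optics.camera('side')
for c in ['side']:
  for cf,p in pin(c,'cell_a'): print(c,cf,p,onz(c,p,.05).round(3))"
python3 -m crank '[{"dx":0,"dy":0,"dz":0,"wx":0,"wy":0,"wz":0},{"dx":0,"dy":0,"dz":0,"wx":0,"wy":0,"wz":0},{"dx":0,"dy":0,"dz":0,"wx":0,"wy":0,"wz":0},{"dx":0,"dy":0,"dz":0,"wx":0,"wy":0,"wz":0},{"dx":0,"dy":0,"dz":0,"wx":0,"wy":0,"wz":0},{"dx":0,"dy":0,"dz":0,"wx":0,"wy":0,"wz":0},{"dx":0,"dy":0,"dz":0,"wx":0,"wy":0,"wz":0},{"dx":0,"dy":-0.05,"dz":0,"wx":0,"wy":0,"wz":0},{"dx":0,"dy":0,"dz":0,"wx":0,"wy":0,"wz":0},{"dx":0,"dy":0,"dz":-0.5,"wx":0,"wy":0,"wz":0},{"dx":0,"dy":0,"dz":-0.7,"wx":0,"wy":0,"wz":0},{"dx":0,"dy":0,"dz":-1,"wx":0,"wy":0,"wz":0},{"dx":0,"dy":0,"dz":-1,"wx":0,"wy":0,"wz":0},{"dx":0,"dy":0,"dz":-1,"wx":0,"wy":0,"wz":0},{"dx":0,"dy":0,"dz":-0.8,"wx":0,"wy":0,"wz":0},{"dx":0,"dy":0,"dz":0,"wx":0,"wy":0,"wz":0},{"dx":0,"dy":0,"dz":0,"wx":0,"wy":0,"wz":0}]' 1
python3 -c "
from h import *
optics.camera('side');optics.camera('top')
for c in ['side','top']:
  for cf,p in pin(c,'cell_a'): print(c,cf,p,onz(c,p,.05).round(3))
plan([.4602,-.0397,.023],6.4)"
```

```text
time: 56.95
tool_pos: [0.6337, 0.0524, 0.0239]
tcp_rot: [[-0.111, 0.994, 0.002], [0.994, 0.111, -0.0], [-0.0, 0.001, -1.0]]
contact_force: [0.5, -0.2, 0.8]
grip_width: 1.001
finger_force: 0.0
time: 58.35
tool_pos: [0.6331, 0.0528, 0.0237]
tcp_rot: [[-0.11, 0.994, 0.001], [0.994, 0.11, 0.001], [0.001, 0.001, -1.0]]
contact_force: [-1.7, 2.5, 6.3]
grip_width: 0.357
finger_force: 53.5
side 0.79 [261.  316.8] [0.547 0.322 0.05 ]
side 0.76 [297.8 186.6] [ 0.464 -0.04   0.05 ]
time: 60.15
tool_pos: [0.6316, 0.0522, 0.1743]
tcp_rot: [[-0.111, 0.994, 0.002], [0.994, 0.111, -0.0], [-0.0, 0.002, -1.0]]
contact_force: [-0.5, -0.8, -1.1]
grip_width: 1.002
finger_force: 0.0
side 0.92 [299.9 186. ] [ 0.458 -0.043  0.05 ]
side 0.58 [262.3 315.2] [0.545 0.319 0.05 ]
top 0.96 [257.8 245.3] [ 0.459 -0.03   0.05 ]
top 0.87 [103.7 208. ] [0.546 0.336 0.05 ]
t 60.4 pos [0.6302 0.0523 0.1711] yang 6.39 tilt(wx~0.00 wy~0.00 deg) z-axis [-0.004  0.    -1.   ] j6 -0.19
wz -0.00  then dx -2.41 dy -5.97 dz 4.94
```

```bash
python3 -m crank '[{"dx":-0.4,"dy":-1,"dz":0,"wx":0,"wy":0,"wz":0},{"dx":-0.4,"dy":-1,"dz":0,"wx":0,"wy":0,"wz":0},{"dx":-0.4,"dy":-1,"dz":0,"wx":0,"wy":0,"wz":0},{"dx":-0.4,"dy":-1,"dz":0,"wx":0,"wy":0,"wz":0},{"dx":-0.4,"dy":-1,"dz":0,"wx":0,"wy":0,"wz":0},{"dx":-0.41,"dy":-0.97,"dz":0,"wx":0,"wy":0,"wz":0},{"dx":0,"dy":0,"dz":0,"wx":0,"wy":0,"wz":0},{"dx":0,"dy":0,"dz":0,"wx":0,"wy":0,"wz":0},{"dx":0,"dy":0,"dz":0.9,"wx":0,"wy":0,"wz":0},{"dx":0,"dy":0,"dz":0.9,"wx":0,"wy":0,"wz":0},{"dx":0,"dy":0,"dz":0.8,"wx":0,"wy":0,"wz":0},{"dx":0,"dy":0,"dz":0.7,"wx":0,"wy":0,"wz":0},{"dx":0,"dy":0,"dz":0.6,"wx":0,"wy":0,"wz":0},{"dx":0,"dy":0,"dz":0.5,"wx":0,"wy":0,"wz":0},{"dx":0,"dy":0,"dz":0.5,"wx":0,"wy":0,"wz":0},{"dx":0,"dy":0,"dz":0,"wx":0,"wy":0,"wz":0},{"dx":0,"dy":0,"dz":0,"wx":0,"wy":0,"wz":0}]' && python3 -m crank '[{"dx":0,"dy":0,"dz":0,"wx":0,"wy":0,"wz":0},{"dx":0,"dy":0,"dz":0,"wx":0,"wy":0,"wz":0},{"dx":0,"dy":0,"dz":0,"wx":0,"wy":0,"wz":0},{"dx":0,"dy":0,"dz":0,"wx":0,"wy":0,"wz":0},{"dx":0,"dy":0,"dz":0,"wx":0,"wy":0,"wz":0},{"dx":0,"dy":0,"dz":0,"wx":0,"wy":0,"wz":0},{"dx":0,"dy":0,"dz":0,"wx":0,"wy":0,"wz":0},{"dx":0,"dy":0,"dz":0,"wx":0,"wy":0,"wz":0},{"dx":0,"dy":0,"dz":0,"wx":0,"wy":0,"wz":0},{"dx":0,"dy":0,"dz":0,"wx":0,"wy":0,"wz":0},{"dx":0,"dy":0,"dz":-0.4,"wx":0,"wy":0,"wz":0},{"dx":0,"dy":0,"dz":-0.8,"wx":0,"wy":0,"wz":0},{"dx":0,"dy":0,"dz":-0.8,"wx":0,"wy":0,"wz":0},{"dx":0,"dy":0,"dz":-0.5,"wx":0,"wy":0,"wz":0},{"dx":0,"dy":0,"dz":0,"wx":0,"wy":0,"wz":0},{"dx":0,"dy":0,"dz":0,"wx":0,"wy":0,"wz":0}]' -1 30 && python3 -m crank '[{"dx":0.6,"dy":0,"dz":0,"wx":0,"wy":0,"wz":0},{"dx":0.9,"dy":0,"dz":0,"wx":0,"wy":0,"wz":0},{"dx":1,"dy":0,"dz":0,"wx":0,"wy":0,"wz":0},{"dx":1,"dy":0,"dz":0,"wx":0,"wy":0,"wz":0},{"dx":1,"dy":0,"dz":0,"wx":0,"wy":0,"wz":0},{"dx":1,"dy":0.1,"dz":0,"wx":0,"wy":0,"wz":0},{"dx":1,"dy":0.1,"dz":0,"wx":0,"wy":0,"wz":0},{"dx":1,"dy":0.1,"dz":0,"wx":0,"wy":0,"wz":0},{"dx":1,"dy":0,"dz":0,"wx":0,"wy":0,"wz":0},{"dx":1,"dy":0,"dz":0,"wx":0,"wy":0,"wz":0},{"dx":0.9,"dy":0,"dz":0,"wx":0,"wy":0,"wz":0},{"dx":0.9,"dy":0,"dz":0,"wx":0,"wy":0,"wz":0},{"dx":0.6,"dy":0,"dz":0,"wx":0,"wy":0,"wz":0},{"dx":0,"dy":0,"dz":0,"wx":0,"wy":0,"wz":0},{"dx":0,"dy":0,"dz":0,"wx":0,"wy":0,"wz":0},{"dx":0,"dy":0,"dz":0,"wx":0,"wy":0,"wz":0},{"dx":0,"dy":0,"dz":0,"wx":0,"wy":0,"wz":0}]'
python3 -c "
from h import *
plan([.43,.317,.031],6.4)"
```

```text
time: 62.05
tool_pos: [0.4619, -0.0393, 0.0259]
tcp_rot: [[-0.112, 0.994, -0.001], [0.994, 0.112, 0.0], [0.0, -0.001, -1.0]]
contact_force: [0.3, 0.3, -0.7]
grip_width: 1.002
finger_force: 0.0
time: 63.65
tool_pos: [0.4608, -0.0394, 0.1006]
tcp_rot: [[-0.111, 0.994, -0.001], [0.994, 0.111, 0.0], [0.0, -0.001, -1.0]]
contact_force: [-0.1, -0.4, -3.5]
grip_width: 0.531
finger_force: 32.6
time: 65.35
tool_pos: [0.4305, 0.3152, 0.1006]
tcp_rot: [[-0.11, 0.994, -0.001], [0.994, 0.11, -0.001], [-0.0, -0.001, -1.0]]
contact_force: [-0.5, -0.4, -2.4]
grip_width: 0.536
finger_force: 32.4
t 65.3 pos [0.4305 0.3152 0.1006] yang 6.32 tilt(wx~0.00 wy~0.00 deg) z-axis [-0.001 -0.001 -1.   ] j6 0.33
wz -0.01  then dx 0.06 dy -0.01 dz 2.32
```

```bash
python3 -m crank '[{"dx":0.06,"dy":0,"dz":0.5,"wx":0,"wy":0,"wz":0},{"dx":0,"dy":0,"dz":0.6,"wx":0,"wy":0,"wz":0},{"dx":0,"dy":0,"dz":0.5,"wx":0,"wy":0,"wz":0},{"dx":0,"dy":0,"dz":0.3,"wx":0,"wy":0,"wz":0},{"dx":0,"dy":0,"dz":0.2,"wx":0,"wy":0,"wz":0},{"dx":0,"dy":0,"dz":0.1,"wx":0,"wy":0,"wz":0},{"dx":0,"dy":0,"dz":0.07,"wx":0,"wy":0,"wz":0},{"dx":0,"dy":0,"dz":0,"wx":0,"wy":0,"wz":0},{"dx":0,"dy":0,"dz":0,"wx":0,"wy":0,"wz":0},{"dx":0,"dy":0,"dz":0,"wx":0,"wy":0,"wz":0}]' && python3 -m crank '[{"dx":0,"dy":0,"dz":0,"wx":0,"wy":0,"wz":0},{"dx":0,"dy":0,"dz":0,"wx":0,"wy":0,"wz":0},{"dx":0,"dy":0,"dz":0,"wx":0,"wy":0,"wz":0},{"dx":0,"dy":0,"dz":0,"wx":0,"wy":0,"wz":0},{"dx":0,"dy":0,"dz":0,"wx":0,"wy":0,"wz":0},{"dx":0,"dy":0,"dz":0,"wx":0,"wy":0,"wz":0},{"dx":0,"dy":0,"dz":0,"wx":0,"wy":0,"wz":0},{"dx":0,"dy":0,"dz":-0.4,"wx":0,"wy":0,"wz":0},{"dx":0,"dy":0,"dz":-0.7,"wx":0,"wy":0,"wz":0},{"dx":0,"dy":0,"dz":-1,"wx":0,"wy":0,"wz":0},{"dx":0,"dy":0,"dz":-1,"wx":0,"wy":0,"wz":0},{"dx":0,"dy":0,"dz":-1,"wx":0,"wy":0,"wz":0},{"dx":0,"dy":0,"dz":-1,"wx":0,"wy":0,"wz":0},{"dx":0,"dy":0,"dz":-0.4,"wx":0,"wy":0,"wz":0},{"dx":0,"dy":0,"dz":0,"wx":0,"wy":0,"wz":0},{"dx":0,"dy":0,"dz":0,"wx":0,"wy":0,"wz":0}]' 1
python3 -c "
from h import *
im=optics.camera('side');cv2.imwrite('pics/s2.png',cv2.resize(im[90:390,120:420],None,fx=2,fy=2,interpolation=cv2.INTER_CUBIC)[...,::-1])
for c in ['side']:
  for cf,p in pin(c,'cell_a'): print(c,cf,p,onz(c,p,.056).round(3))
plan([.6305,.0515,.2],6.4)"
```

```text
time: 66.35
tool_pos: [0.4307, 0.3182, 0.0335]
tcp_rot: [[-0.111, 0.994, 0.001], [0.994, 0.111, 0.0], [0.0, 0.001, -1.0]]
contact_force: [-0.6, 0.5, -3.0]
grip_width: 0.533
finger_force: 32.5
time: 67.95
tool_pos: [0.4298, 0.3177, 0.197]
tcp_rot: [[-0.111, 0.994, -0.001], [0.994, 0.111, -0.001], [-0.0, -0.001, -1.0]]
contact_force: [0.0, -0.9, -0.5]
grip_width: 0.999
finger_force: 0.0
side 0.92 [317.3 315.3] [0.434 0.32  0.056]
side 0.69 [262.2 314.3] [0.545 0.32  0.056]
t 68.0 pos [0.4293 0.3174 0.1958] yang 6.39 tilt(wx~0.00 wy~0.00 deg) z-axis [-0.004 -0.002 -1.   ] j6 0.34
wz -0.00  then dx -9.56 dy 5.68 dz -0.14
```

View pics/s2.png

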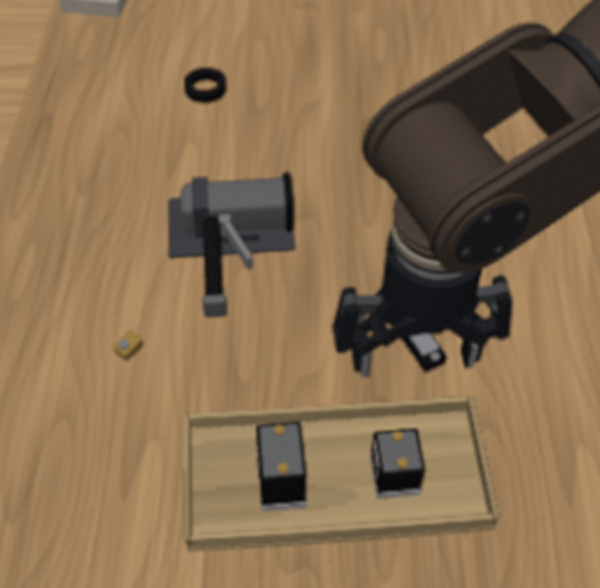

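Both cells stand in the tray, and the bystanders haven't moved. The closing squeeze is next.

```bash
python3 -m crank '[{"dx":-0.95,"dy":0.57,"dz":0,"wx":0,"wy":0,"wz":0},{"dx":-0.95,"dy":0.57,"dz":0,"wx":0,"wy":0,"wz":0},{"dx":-0.95,"dy":0.57,"dz":0,"wx":0,"wy":0,"wz":0},{"dx":-0.95,"dy":0.57,"dz":0,"wx":0,"wy":0,"wz":0},{"dx":-0.95,"dy":0.57,"dz":0,"wx":0,"wy":0,"wz":0},{"dx":-0.95,"dy":0.57,"dz":0,"wx":0,"wy":0,"wz":0},{"dx":-0.95,"dy":0.57,"dz":0,"wx":0,"wy":0,"wz":0},{"dx":-0.95,"dy":0.57,"dz":0,"wx":0,"wy":0,"wz":0},{"dx":-0.95,"dy":0.57,"dz":0,"wx":0,"wy":0,"wz":0},{"dx":-1,"dy":0.55,"dz":0,"wx":0,"wy":0,"wz":0},{"dx":0,"dy":0,"dz":0,"wx":0,"wy":0,"wz":0},{"dx":0,"dy":0,"dz":0,"wx":0,"wy":0,"wz":0},{"dx":0,"dy":0,"dz":0,"wx":0,"wy":0,"wz":0},{"dx":0,"dy":0,"dz":0,"wx":0,"wy":0,"wz":0},{"dx":0,"dy":0,"dz":0,"wx":0,"wy":0,"wz":0}]'
python3 -c "
from h import *
plan([.6305,.0515,.0235],6.4)"
```

```text
time: 69.55
tool_pos: [0.6311, 0.0532, 0.1979]
tcp_rot: [[-0.113, 0.994, -0.0], [0.994, 0.113, 0.0], [0.0, -0.0, -1.0]]
contact_force: [-0.7, -0.4, -0.3]
grip_width: 1.001
finger_force: 0.0
t 69.5 pos [0.6311 0.0532 0.1979] yang 6.47 tilt(wx~0.00 wy~0.00 deg) z-axis [-0.  0. -1.] j6 -0.19
wz 0.01  then dx -0.05 dy -0.03 dz 5.81
```

```bash
python3 -m crank '[{"dx":-0.05,"dy":-0.03,"dz":0.7,"wx":0,"wy":0,"wz":0},{"dx":0,"dy":0,"dz":0.9,"wx":0,"wy":0,"wz":0},{"dx":0,"dy":0,"dz":0.9,"wx":0,"wy":0,"wz":0},{"dx":0,"dy":0,"dz":0.9,"wx":0,"wy":0,"wz":0},{"dx":0,"dy":0,"dz":0.7,"wx":0,"wy":0,"wz":0},{"dx":0,"dy":0,"dz":0.6,"wx":0,"wy":0,"wz":0},{"dx":0,"dy":0,"dz":0.5,"wx":0,"wy":0,"wz":0},{"dx":0,"dy":0,"dz":0.4,"wx":0,"wy":0,"wz":0},{"dx":0,"dy":0,"dz":0.2,"wx":0,"wy":0,"wz":0},{"dx":0,"dy":0.06,"dz":0,"wx":0,"wy":0,"wz":0},{"dx":0,"dy":0,"dz":0,"wx":0,"wy":0,"wz":0}]' && python3 -m crank '[{"dx":0,"dy":0,"dz":0,"wx":0,"wy":0,"wz":0},{"dx":0,"dy":0,"dz":0,"wx":0,"wy":0,"wz":0},{"dx":0,"dy":0,"dz":0,"wx":0,"wy":0,"wz":0},{"dx":0,"dy":0,"dz":0,"wx":0,"wy":0,"wz":0},{"dx":0,"dy":0,"dz":0,"wx":0,"wy":0,"wz":0},{"dx":0,"dy":0,"dz":0,"wx":0,"wy":0,"wz":0},{"dx":0,"dy":0,"dz":0,"wx":0,"wy":0,"wz":0},{"dx":0,"dy":0,"dz":0,"wx":0,"wy":0,"wz":0},{"dx":0,"dy":0,"dz":0,"wx":0,"wy":0,"wz":0},{"dx":0,"dy":0,"dz":0,"wx":0,"wy":0,"wz":0},{"dx":0,"dy":0,"dz":0,"wx":0,"wy":0,"wz":0},{"dx":0,"dy":0,"dz":0,"wx":0,"wy":0,"wz":0},{"dx":0,"dy":0,"dz":0,"wx":0,"wy":0,"wz":0},{"dx":0,"dy":0,"dz":0,"wx":0,"wy":0,"wz":0}]' -1 50 && python3 -m crank '[{"dx":0,"dy":0,"dz":0,"wx":0,"wy":0,"wz":0},{"dx":0,"dy":0,"dz":0,"wx":0,"wy":0,"wz":0},{"dx":0,"dy":0,"dz":0,"wx":0,"wy":0,"wz":0},{"dx":0,"dy":0,"dz":0,"wx":0,"wy":0,"wz":0},{"dx":0,"dy":0,"dz":0,"wx":0,"wy":0,"wz":0},{"dx":0,"dy":0,"dz":0,"wx":0,"wy":0,"wz":0},{"dx":0,"dy":0,"dz":0,"wx":0,"wy":0,"wz":0},{"dx":0,"dy":-0.05,"dz":0,"wx":0,"wy":0,"wz":0},{"dx":0,"dy":0,"dz":0,"wx":0,"wy":0,"wz":0},{"dx":0,"dy":0,"dz":-0.5,"wx":0,"wy":0,"wz":0},{"dx":0,"dy":0,"dz":-0.7,"wx":0,"wy":0,"wz":0},{"dx":0,"dy":0,"dz":-1,"wx":0,"wy":0,"wz":0},{"dx":0,"dy":0,"dz":-1,"wx":0,"wy":0,"wz":0},{"dx":0,"dy":0,"dz":-1,"wx":0,"wy":0,"wz":0},{"dx":0,"dy":0,"dz":-1,"wx":0,"wy":0,"wz":0},{"dx":0,"dy":0,"dz":0,"wx":0,"wy":0,"wz":0},{"dx":0,"dy":0,"dz":0,"wx":0,"wy":0,"wz":0},{"dx":0,"dy":0,"dz":0,"wx":0,"wy":0,"wz":0}]' 1
python3 -c "
from h import *
optics.camera('side')
for c in ['side']:
  for cf,p in pin(c,'cell_a'): print(c,cf,p,onz(c,p,.056).round(3))
"
```

```text
time: 70.65
tool_pos: [0.6336, 0.0508, 0.0249]
tcp_rot: [[-0.111, 0.994, 0.002], [0.994, 0.111, -0.0], [-0.0, 0.002, -1.0]]
contact_force: [0.6, -0.6, 0.6]
grip_width: 0.997
finger_force: 0.0
time: 72.05
tool_pos: [0.6333, 0.0513, 0.0247]
tcp_rot: [[-0.111, 0.994, 0.001], [0.994, 0.111, 0.001], [0.001, 0.001, -1.0]]
contact_force: [-0.1, 4.8, 4.3]
grip_width: 0.356
finger_force: 54.8
time: 73.85
tool_pos: [0.6303, 0.0508, 0.179]
tcp_rot: [[-0.111, 0.994, -0.002], [0.994, 0.111, 0.0], [0.0, -0.002, -1.0]]
contact_force: [0.0, 0.1, -1.2]
grip_width: 1.0
finger_force: 0.0
side 0.76 [318.3 317.8] [0.432 0.326 0.056]
side 0.57 [263.  317.3] [0.543 0.327 0.056]
```

```bash
python3 -c "
from h import *
print(job.sign_off())"
```

```text
the job is handed in; nothing more can be done
None
```

The job is handed in: batch opened, both cells (62 mm and 50 mm wide by measurement, so b and d) read largest first and stood in the tray, batch closed; the larger was knocked aside around its first read, so I re-placed it and read it again, and the sign-off returned no verdict.

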